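# Make up a bracket kit: bushes under the strap, L-plates hung level

### The arm

A 6-joint arm with a two-finger parallel gripper is mounted at the origin on the work surface. World frame = base frame: x ahead of the robot, y to its left, z up, the work surface at z = 0. Lengths are in m, angles in rad, forces in N, time in s.
With the tool pointing down it reaches from about 0.35 to 0.775 m from the base axis. Payload 5.5 kg.
Tool frame: the origin (TCP) lies at the very end of the fingers, on their centre line; the grasp point (between the pads) lies env.grasp_offset behind it (env.grasp_offset is the distance from the TCP to the grasp point, in m); x points along the fingers, y is the direction in which the jaws open and shut, and the axes are right-handed (so a half turn about x gives the same grasp; the last joint's range is limited). The gripper opens to 85 mm and grips with 20 to 120 N. Pads are 22 mm wide; open, the fingers measure 114 mm over their backs; the gripper's body (76 mm by 85 mm) begins 54 mm behind the grasp point. The pads swing forward as they close: fully open they stand 13 mm farther back than shut.
Start: joints at [1.051, 0.313, 0.046, 1.304, 0, 1.431], TCP at [0.213, 0.534, 0.231] pointing down, gripper open.
Joint ranges: [-2.76, 2.76], [-0.86, 1.69], [-1.03, 1.26], [-2.2, 2.34], [-1.47, 1.5], [-3.14, 3.14]. Speed limits (rad/s): [2.57, 2.57, 3.14, 3.14, 3.14, 3.14].

### API

Orientations are given as a unit quaternion [w, x, y, z].
In Python, from workcell import get_state, viewer, job, env gives the robot as it stands.
- The arm moves only by the tool send_rows, never from a script. Its argument "plan" is a list of rows, each a list of 6 numbers: the shift along the tool's x, y, z in mm, then the turn, a rotation vector about the tool's x, y, z in degrees. A call has exactly 10 rows; each row is the pose to reach, as a shift and turn from the pose commanded when the call began, along the tool's axes at that moment; what a row does not reach only later rows make up. A row lasts 1/8 s, in which the tool goes at most 62.5 mm and 10.7 degrees, less where a joint would pass 70% of its speed; a pose out of reach is approached as far as the arm can. A call with a gripper value outside its range is refused whole. "claw" is the finger opening in mm, from 0 to 85.4, set as the call begins (left out, the last holds). The fingers move at their own pace and stop on an object; "newtons" is the grip in N (left out, the last holds). Time passes only in rows, so rows that repeat a pose let the fingers close, or fill a call up. It gives the time, the measured TCP pose, the force and the opening at its end, in the units of the state.
- get_state(): the state, without advancing time (a new reading comes with each control period).
- viewer.read_camera(name): name is "scene" or "top" or "wrist"; returns a dict with "frame" (480x640x3 uint8, blue, green, red), "mtx" (3x3 intrinsics, pixels), "rvec" (rotation vector, rad) and "tvec" (3), from world to camera coordinates, as OpenCV has them. Camera axes: x right, y down, z forward; pixel columns grow to the right and rows downward; lengths in m; the calibration is good to about 2 mm. A picture is of the moment at which its call begins. There is no depth.
- job.hand_in(): hands the job in, once; it reports no verdict.
The state is a dict: "clock": time; "joint_pos": joint angles; "qvel": joint speeds; "tau": joint torques, N m; "tcp_pos": TCP position; "orientation": TCP orientation; "wrist_force": force on the tool from outside, world axes, zero at the start; "ft_torque": the same for the moment, N m; "finger_gap": finger opening in m.
Only numpy, scipy, OpenCV 4.12 (cv2) and the standard library are available. Lean on these libraries where they do the work, as an engineer would, in place of code of your own. Each camera call takes 0.05 s, during which the arm holds its last target.

### The job

Make up the bracket kit: set every spacer bush on the bench down into the tray pocket of its own size, and only then lay the flat strap over them, lying flat on the tray's two end ledges inside the lips. Hang both L-plates from the rack on the stand, one on each hook, each by the one of its holes that lets its long arm hang level. There may be three to five bushes; leave everything else on the bench where it is.

Things in the scene. Friction and masses are not known exactly. Their poses are not given: they have to be found in the camera images.
- bush_20: round steel spacer bush, 20 mm in diameter, 20 mm tall, standing on end on the bench (the bore in its top is of no use to grip; grip it by the outside). Origin: centre of its underside, z up. May be absent.
- bush_26: round steel spacer bush, 26 mm in diameter, 20 mm tall, standing on end on the bench (the bore in its top is of no use to grip; grip it by the outside). Origin: centre of its underside, z up. May be absent.
- bush_32: round steel spacer bush, 32 mm in diameter, 20 mm tall, standing on end on the bench (the bore in its top is of no use to grip; grip it by the outside). Origin: centre of its underside, z up. May be absent.
- bush_38: round steel spacer bush, 38 mm in diameter, 20 mm tall, standing on end on the bench (the bore in its top is of no use to grip; grip it by the outside). Origin: centre of its underside, z up. May be absent.
- bush_44: round steel spacer bush, 44 mm in diameter, 20 mm tall, standing on end on the bench (the bore in its top is of no use to grip; grip it by the outside). Origin: centre of its underside, z up. May be absent.
- strap: flat slotted aluminium strap, 48 mm wide (its x) x 242 mm long (its y) x 8 mm thick, lying on the bench, about 0.24 kg. Origin: centre of its underside. Turned half round it is the same.
- tray: fixed plywood kit tray, 76 mm (x) x 258 mm (y); origin: centre of its underside. Middle board: top 16 mm up, with a row of five round pockets along y. Beyond 105.5 mm from the centre, end ledges 28 mm up carry the strap's ends, within lips 6 mm high that leave the strap 3 mm of play all round. Between the ledges the long sides are open: room for fingers beside the strap.
- pocket_20 (a point): centre of the floor of the tray pocket for the 20 mm bush (pocket 23 mm across, 12 mm deep; -88 mm along the tray's y); a bush fully down has its origin here and stands 8 mm above the board, 4 mm under the strap. Axes are the tray's.
- pocket_26 (a point): centre of the floor of the tray pocket for the 26 mm bush (pocket 29 mm across, 12 mm deep; -56 mm along the tray's y); a bush fully down has its origin here and stands 8 mm above the board, 4 mm under the strap. Axes are the tray's.
- pocket_32 (a point): centre of the floor of the tray pocket for the 32 mm bush (pocket 35 mm across, 12 mm deep; -18 mm along the tray's y); a bush fully down has its origin here and stands 8 mm above the board, 4 mm under the strap. Axes are the tray's.
- pocket_38 (a point): centre of the floor of the tray pocket for the 38 mm bush (pocket 41 mm across, 12 mm deep; 26 mm along the tray's y); a bush fully down has its origin here and stands 8 mm above the board, 4 mm under the strap. Axes are the tray's.
- pocket_44 (a point): centre of the floor of the tray pocket for the 44 mm bush (pocket 47 mm across, 12 mm deep; 76 mm along the tray's y); a bush fully down has its origin here and stands 8 mm above the board, 4 mm under the strap. Axes are the tray's.
- plate_a: L-plate of even solid aluminium, 8 mm thick (its x), about 0.22 kg, standing leg down in the rack. Origin: centre of the leg's foot, z up. Leg 46 mm wide (y -23 to 23), 90 mm tall; on it the arm, 140 mm long (y -23 to 117), 50 mm high (z 90 to 140). 4 through-holes, 18 mm across, at z 114 (26 mm under the arm's top edge), y 2.7, 28.7, 54.7, 80.7 mm.
- plate_b: L-plate of even solid aluminium, 8 mm thick (its x), about 0.22 kg, standing leg down in the rack. Origin: centre of the leg's foot, z up. Leg 46 mm wide (y -23 to 23), 70 mm tall; on it the arm, 170 mm long (y -23 to 147), 50 mm high (z 70 to 120). 5 through-holes, 18 mm across, at z 94 (26 mm under the arm's top edge), y -7.5, 18.5, 44.5, 70.5, 96.5 mm.
- rack: wooden block fixed to the bench, 130 (x) x 85 (y) x 48 mm tall, origin centre of its underside; two pockets, 10 mm (x) by 48 mm (y) and 40 mm deep (floor 8 mm up), at x -42 and +42 mm, each holding the leg of one plate with about 1 mm play at either side.
- stand: fixed steel hanging stand: two posts at y -170 and +170 mm, a rail along y between their tops (20 mm square, top 210 mm up) and two hooks on the rail; nothing stands higher than the rail and hooks. Origin on the bench under the rail; the hooks point to its -x.
- hook_left (a point): point on a hook's axis, 60 mm out from the rail's axis, y +115 mm, 210 mm up. The hook is a level round bar 5 mm thick pointing to the stand's -x; from 16 mm farther out than this point it turns up, to a tip 26 mm farther out whose top is 8.5 mm above the bar's axis: a hole must pass over the tip, then come down onto the bar. Axes are the stand's.
- hook_right (a point): point on a hook's axis, 60 mm out from the rail's axis, y -115 mm, 210 mm up. The hook is a level round bar 5 mm thick pointing to the stand's -x; from 16 mm farther out than this point it turns up, to a tip 26 mm farther out whose top is 8.5 mm above the bar's axis: a hole must pass over the tip, then come down onto the bar. Axes are the stand's.
- jar: bystander: blue jar with a cork lid, 66 mm across, 66 mm tall; not part of the job.
- brush: bystander: paint brush lying flat, 160 mm long; not part of the job.
- driver: bystander: screwdriver lying flat, 180 mm long; not part of the job.
- coupling: bystander: white plastic pipe coupling, a ring 52 mm across and 22 mm high; not part of the job.
- clip: bystander: small bent steel angle clip, 45 x 30 x 34 mm; not part of the job.
- tin: bystander: red paint tin, 90 mm across, 100 mm tall; not part of the job.

How it is judged:
By the outcome, as a careful person would: the job done as asked, in the order asked, and still so for the second after the job is handed in, with the robot touching nothing.
Of bush_20, bush_26, bush_32, bush_38, bush_44 only 3 to 5 are there at a start; the rules pass over those that are not, and their reading is None.
At some moment in a run one of bush_20, bush_26, bush_32, bush_38, bush_44, strap may be knocked a few centimetres aside while the robot is not near it.
It also fails if it takes over 210 s, if anything falls off the work surface, if the arm or the gripper's body presses on something with over 40 N, if the wrist force passes 120 N, or if a joint passes its speed limit or range.

## Working session

There is one attempt and no reset: what is moved stays moved. The work goes in short steps, Python scripts to look and compute and a tool call to move; the robot and the scene stay as the last step left them, time stands still between calls to the robot, and variables do not carry over. Pictures are saved under pics/ and viewed, and the job is handed in when it is done.

Besides the shell and the picture viewer there is one more tool, called in YAML: its name, and indented under it one key for each argument. send_rows: Moves the arm, as the interface text tells. Its arguments: {"type":"object","properties":{"plan":{"type":"array"},"claw":{"type":"number"},"newtons":{"type":"number"}},"required":["plan"]}

```bash
ls -la; mkdir -p pics
python3 - <<'E'
from workcell import get_state, viewer, job, env
import cv2
s=get_state(); print(s); print(env.grasp_offset)
for n in ("scene","top","wrist"):
    c=viewer.read_camera(n); cv2.imwrite(f"pics/{n}0.png",c["frame"]); print(n,c["mtx"].tolist(),c["rvec"],c["tvec"])
E
```

```text
total 12
drwxr-xr-x  3 agent agent 4096 Dec  6 03:57 .
drwxr-xr-x 23 root  root  4096 Dec  6 03:57 ..
drwxr-xr-x  2 agent agent 4096 Dec  6 03:57 pics
{'clock': 0.0, 'joint_pos': array([ 1.05136656e+00,  3.14018635e-01,  4.49751555e-02,  1.30360150e+00,
       -4.20560221e-05,  1.43118781e+00]), 'qvel': array([ 0.00091403,  0.00084987,  0.00018438,  0.00125775,  0.00027904,
       -0.00041913]), 'tau': array([ 6.40950439e-04, -4.80617523e+01,  2.98538697e+01,  1.90390495e-02,
       -1.39972462e-04, -1.29072262e-06]), 'tcp_pos': array([0.21295081, 0.53355838, 0.23039694]), 'orientation': array([ 0.69419606,  0.13285803,  0.69459092, -0.13410452]), 'wrist_force': array([0.79110747, 0.198689  , 0.9113245 ]), 'ft_torque': array([0.0018207 , 0.0400305 , 0.01544001]), 'finger_gap': 0.08556445585501354}
0.0187
scene [[621.8673463102535, 0.0, 323.4703872197593], [0.0, 621.8673463102535, 247.20396591927863], [0.0, 0.0, 1.0]] [ 1.85018522  1.3629992  -0.6644633 ] [-0.09362534 -0.18456596  1.87678707]
top [[514.0017524469631, 0.0, 322.6350350864396], [0.0, 514.0017524469631, 235.83471011149638], [0.0, 0.0, 1.0]] [ 2.21576271 -1.9892005   0.19957766] [-0.10771003  0.53922109  1.05667837]
wrist [[422.81122497640115, 0.0, 316.02282444332883], [0.0, 422.81122497640115, 239.79169594592756], [0.0, 0.0, 1.0]] [-2.36868717 -1.60338563 -0.26066611] [-0.57358487 -0.04120347  0.3797972 ]
```

View pics/scene0.png

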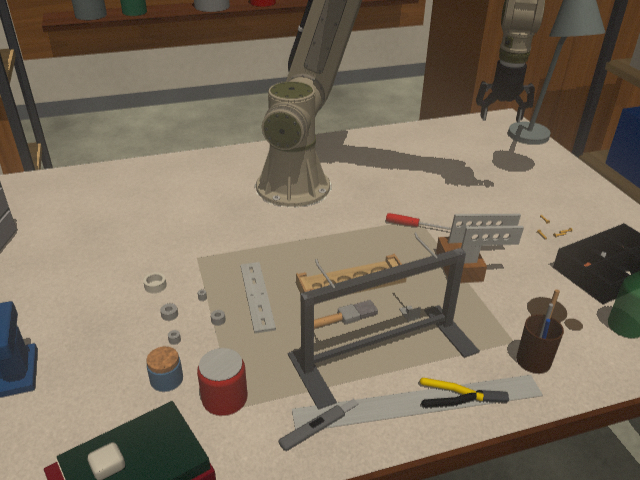

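View pics/top0.png

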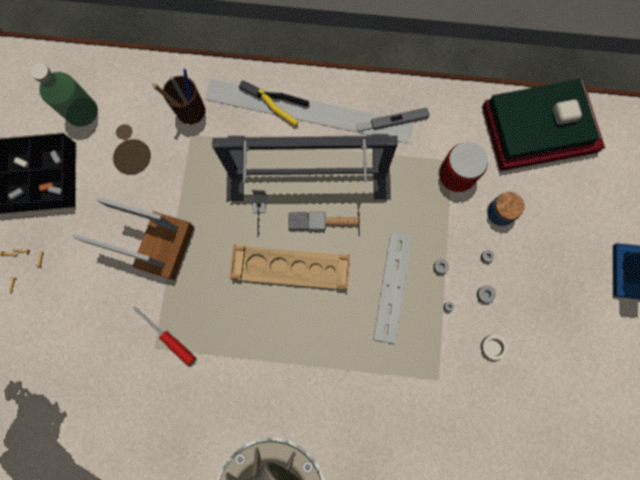

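View pics/wrist0.png

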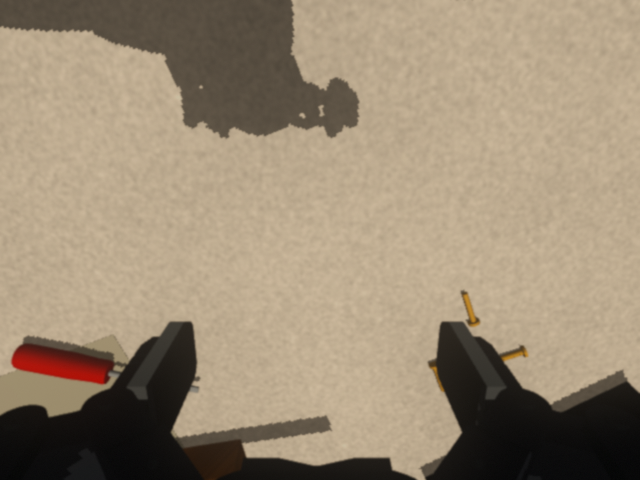

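```bash
cat > h.py <<'E'
import numpy as np, cv2
from scipy.spatial.transform import Rotation as R
from workcell import get_state, viewer, job, env
class Cam:
    def __init__(s,name):
        c=viewer.read_camera(name); s.f=c["frame"]; s.K=np.array(c["mtx"]); s.rv=np.array(c["rvec"]); s.t=np.array(c["tvec"]).ravel()
        s.Rm=cv2.Rodrigues(s.rv)[0]; s.o=-s.Rm.T@s.t
    def ray(s,px):
        px=np.atleast_2d(np.asarray(px,float)); d=np.c_[(px-s.K[:2,2])/[s.K[0,0],s.K[1,1]],np.ones(len(px))]
        return d@s.Rm
    def onz(s,px,z):
        d=s.ray(px); k=(z-s.o[2])/d[:,2]; return s.o+k[:,None]*d
    def proj(s,P):
        return cv2.projectPoints(np.atleast_2d(np.asarray(P,float)),s.rv,s.t,s.K,None)[0][:,0]
    def save(s,name,crop=None,k=1):
        im=s.f if crop is None else s.f[crop[1]:crop[3],crop[0]:crop[2]]
        cv2.imwrite("pics/"+name+".png",cv2.resize(im,None,fx=k,fy=k,interpolation=cv2.INTER_CUBIC))
def tri(c1,p1,c2,p2):
    d1=c1.ray(p1)[0];d2=c2.ray(p2)[0]; d1/=np.linalg.norm(d1); d2/=np.linalg.norm(d2)
    A=np.c_[d1,-d2]; k=np.linalg.lstsq(A,c2.o-c1.o,rcond=None)[0]
    a=c1.o+k[0]*d1;b=c2.o+k[1]*d2; return (a+b)/2,np.linalg.norm(a-b)
def pose():
    s=get_state(); q=s["orientation"]; return np.array(s["tcp_pos"]),R.from_quat([q[1],q[2],q[3],q[0]]),s
def down(yaw):
    # tool x=-z ; tool y = (cos yaw, sin yaw,0)
    x=np.array([0,0,-1.]);y=np.array([np.cos(yaw),np.sin(yaw),0]);z=np.cross(x,y)
    return R.from_matrix(np.c_[x,y,z])
def go(pos,rot=None,yaw=None):
    """print shift mm & rotvec deg from the present pose"""
    p,r,s=pose()
    if yaw is not None: rot=down(yaw)
    if rot is None: rot=r
    sh=r.inv().apply(np.array(pos)-p)*1000; rv=np.degrees((r.inv()*rot).as_rotvec())
    print("row",np.round(sh,1).tolist(),np.round(rv,2).tolist())
def st():
    p,r,s=pose(); M=r.as_matrix()
    print("t%.2f"%s["clock"],"tcp",np.round(p*1000,1),"x",np.round(M[:,0],3),"y",np.round(M[:,1],3),"yaw%.2f"%np.degrees(np.arctan2(M[1,1],M[0,1])),"F",np.round(s["wrist_force"],1),"gap%.1f"%(s["finger_gap"]*1000),"q",np.round(s["joint_pos"],2))
E
python3 - <<'E'
from h import *
c=Cam("top"); st(); print(c.o)
c.save("top_a",(370,220,530,370),5)
c.save("top_b",(210,120,410,300),4)
w=Cam("wrist"); p,r,s=pose(); print("cam in tool", r.inv().apply(w.o-p), r.inv().apply(w.Rm.T[:,2]), r.inv().apply(w.Rm.T[:,0]))
E
```

```text
t0.20 tcp [213.  533.8 230.7] x [-0.001 -0.001 -1.   ] y [ 0.371  0.929 -0.001] yaw68.24 F [-0.7  0.2  1.5] gap85.5 q [ 1.05  0.31  0.05  1.3  -0.    1.43]
[ 0.3218216  -0.07991724  1.14410407]
cam in tool [-0.14153109 -0.00054562 -0.08140037] [ 9.47692730e-01 -6.38901605e-04  3.19183459e-01] [2.69838011e-04 9.99999243e-01 1.20049329e-03]
```

Run:
```python
from h import *
c=Cam("scene"); print(c.o)
c.save("sc_a",(130,230,310,360),4)
c.save("sc_b",(290,200,530,380),3)
```

```text
[ 1.56125337 -0.41651359  0.97681335]
```

View pics/top_a.png

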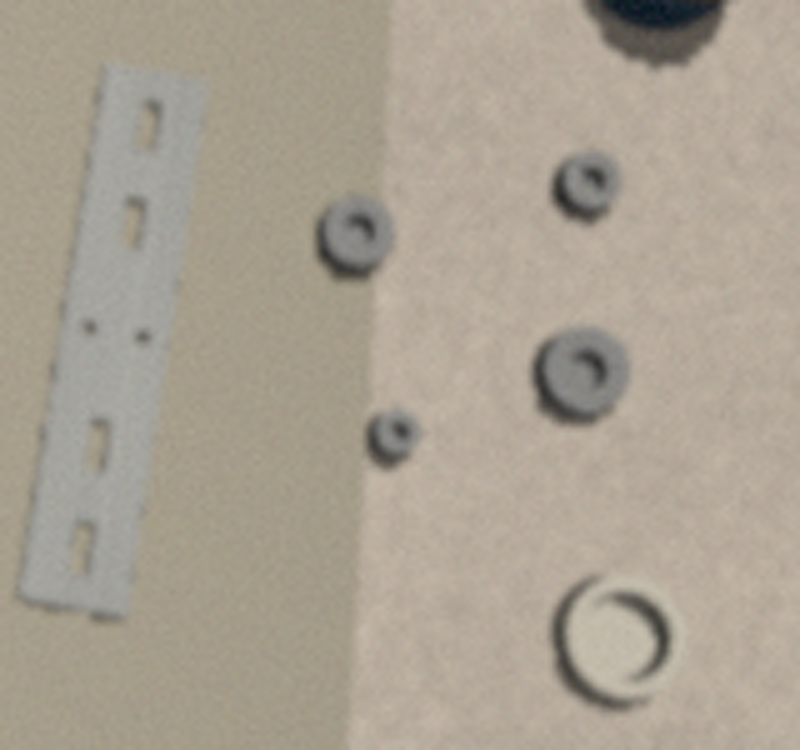

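View pics/top_b.png

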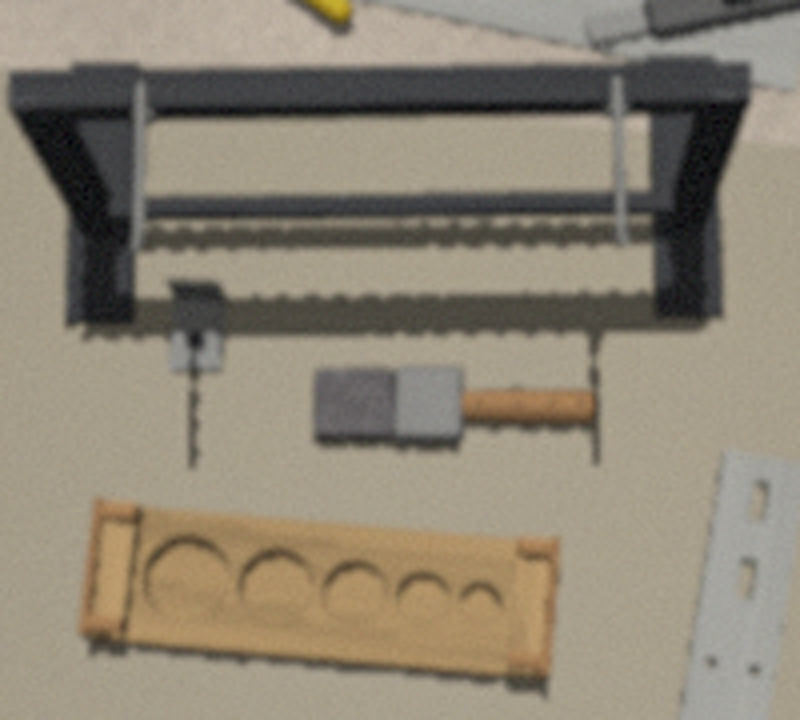

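View pics/sc_b.png

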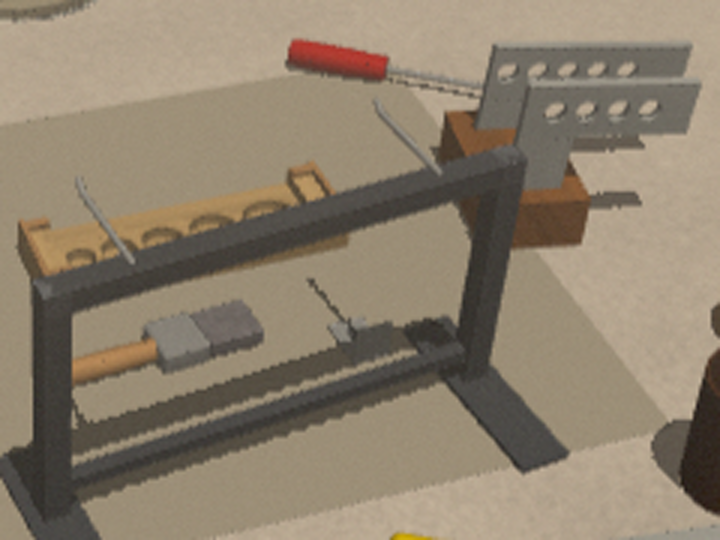

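View pics/sc_a.png

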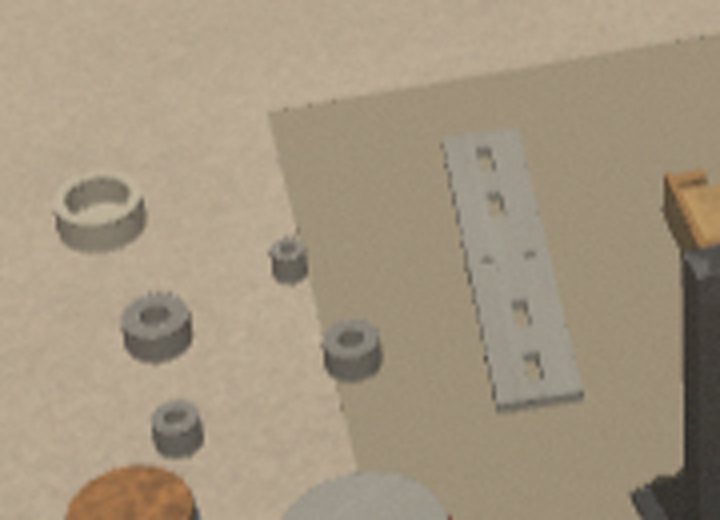

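Run:
```python
from h import *
c=Cam("top")
# bush tops: from crop pixels /5 + (370,220)
for n,(u,v) in dict(b32=(358,232),b26=(590,180),b38=(583,369),b20=(396,433),coup=(620,640)).items():
    print(n,np.round(c.onz([370+u/5,220+v/5],0.02)[0]*1000,1))
P=lambda u,v,z:np.round(c.onz([370+u/5,220+v/5],z)[0]*1000,1)
for q in [(104,66),(208,78),(20,598),(124,615)]: print("strap",P(*q,0.008))
Q=lambda u,v,z:np.round(c.onz([210+u/4,120+v/4],z)[0]*1000,1)
for q in [(97,500),(558,540),(547,678),(82,636)]: print("tray top34",Q(*q,0.034))
for q in [(190,580),(277,586),(355,592),(425,596),(481,599)]: print("pocket",Q(*q,0.016))
for q in [(138,245),(622,240),(142,80),(616,75)]: print("hook",Q(*q,0.21))
for q in [(10,90),(750,85)]: print("rail",Q(*q,0.21))
S=Cam("scene")
P2=lambda u,v:(290+u/3,200+v/3)
for a,b in [((138,245),(377,103)),((622,240),(80,180))]:
    print("hooktip tri",tri(c,(210+a[0]/4,120+a[1]/4),S,P2(*b)))
c.save("top_c",(60,180,220,300),5)
st()
```

```text
b32 [ 514.6 -316.3   20. ]
b26 [ 548.8 -416.8   20. ]
b38 [ 464.9 -417.3   20. ]
b20 [ 428.5 -338.    20. ]
coup [ 351.1 -438.    20. ]
strap [ 580.  -200.2    8. ]
strap [ 579.5 -247.3    8. ]
strap [ 341.2 -183.2    8. ]
strap [ 338.9 -228.5    8. ]
tray top34 [510.9 142.6  34. ]
tray top34 [ 515.8 -111.6   34. ]
tray top34 [ 440.  -113.1   34. ]
tray top34 [435.6 140.   34. ]
pocket [474.7  88.5  16. ]
pocket [476.6  40.1  16. ]
pocket [477.9  -3.3  16. ]
pocket [479.8 -42.1  16. ]
pocket [481.5 -73.1  16. ]
hook [605.1 105.6 210. ]
hook [ 632.  -122.7  210. ]
hook [687.9 115.3 210. ]
hook [ 714.7 -112.3  210. ]
rail [676.1 178.  210. ]
rail [ 716.4 -177.   210. ]
hooktip tri (array([0.60425052, 0.10569293, 0.21401171]), np.float64(0.0018379137069862675))
hooktip tri (array([ 0.63046504, -0.12168805,  0.21538249]), np.float64(0.0016926394119347197))
t0.40 tcp [213.1 534.  231.2] x [-0. -0. -1.] y [ 0.371  0.929 -0.   ] yaw68.24 F [-0.1 -0.5  1.2] gap84.9 q [ 1.05  0.31  0.05  1.3  -0.    1.43]
```

View pics/top_c.png

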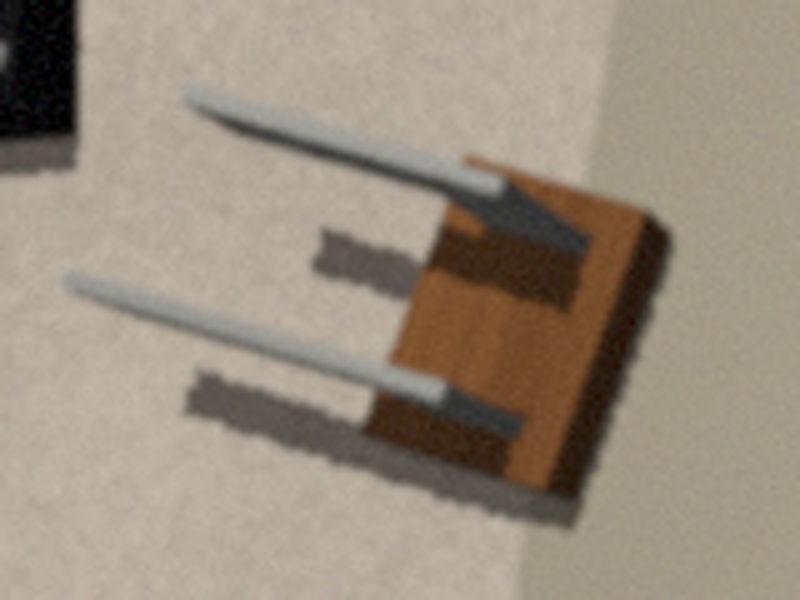

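Run:
```python
from h import *
go([.48,-.36,.25],yaw=np.radians(1.5)); go([.42,.1,.25],yaw=np.radians(35))
```

```text
row [-18.7, -731.4, 579.2] [66.74, 0.01, 0.01]
row [-18.8, -326.4, 353.0] [33.24, 0.0, 0.01]
```

send_rows:
  plan:
    - [-19,-326,353,33,0,0]
    - [-19,-326,353,33,0,0]
    - [-19,-326,353,33,0,0]
    - [-19,-326,353,33,0,0]
    - [-19,-326,353,33,0,0]
    - [-19,-326,353,33,0,0]
    - [-19,-326,353,33,0,0]
    - [-19,-326,353,33,0,0]
    - [-19,-731,579,66.7,0,0]
    - [-19,-731,579,66.7,0,0]

```text
clock: 1.65
tcp_pos: [0.4365, -0.0254, 0.2505]
orientation: [0.555, 0.438, 0.555, -0.438]
wrist_force: [1.7, 0.4, 0.2]
finger_gap: 0.0859
```

Run:
```python
from h import *
st();go([.48,-.36,.25],yaw=np.radians(1.5));
```

```text
t1.65 tcp [436.5 -25.4 250.5] x [ 0.001 -0.    -1.   ] y [0.973 0.232 0.001] yaw13.43 F [1.7 0.4 0.2] gap85.9 q [-0.24  0.04 -0.24  1.29  0.    1.09]
row [0.6, -35.4, 335.5] [11.93, 0.01, -0.06]
```

send_rows:
  plan:
    - [0,-35,335,12,0,0]
    - [0,-35,335,12,0,0]
    - [0,-35,335,12,0,0]
    - [0,-35,335,12,0,0]
    - [0,-35,335,12,0,0]
    - [0,-35,335,12,0,0]
    - [0,-35,335,12,0,0]
    - [0,-35,335,12,0,0]
    - [0,-35,335,12,0,0]
    - [0,-35,335,12,0,0]

```text
clock: 2.9
tcp_pos: [0.4821, -0.3562, 0.2508]
orientation: [0.508, 0.492, 0.508, -0.492]
wrist_force: [0.6, -0.2, -0.4]
finger_gap: 0.0854
```

Run:
```python
from h import *
st();c=Cam("wrist");c.save("w1")
np.savez("w1.npz",f=c.f)
```

```text
t2.90 tcp [ 482.1 -356.2  250.8] x [ 0. -0. -1.] y [0.999 0.032 0.   ] yaw1.83 F [ 0.6 -0.2 -0.4] gap85.4 q [-0.77  0.36  0.16  1.37  0.    0.77]
```

View pics/w1.png

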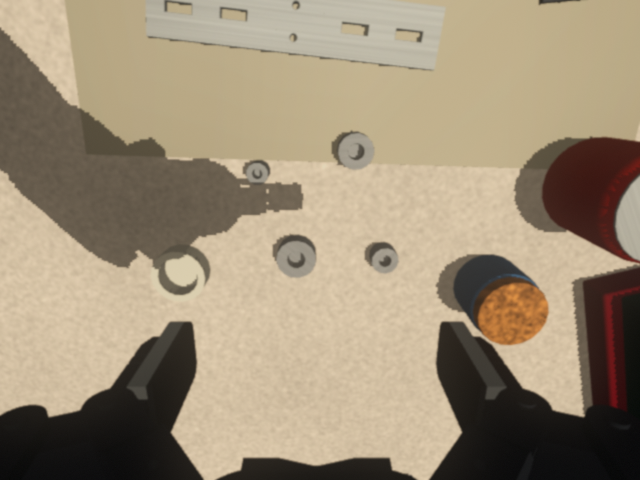

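```bash
cat >> h.py <<'E'
def bush(c,guess,z=0.02,tag=None,win=34,k=8,rmm=(9,24)):
    """top-face circle near a guessed pixel by Hough, then world centre on plane z and diameter"""
    u,v=[int(round(a)) for a in guess]; x0,y0=max(u-win,0),max(v-win,0)
    im=c.f[y0:v+win,x0:u+win]; g=cv2.cvtColor(cv2.resize(im,None,fx=k,fy=k,interpolation=cv2.INTER_CUBIC),cv2.COLOR_BGR2GRAY)
    g=cv2.GaussianBlur(g,(0,0),k/2)
    d=np.linalg.norm(c.onz([u,v],z)[0]-c.o); ppm=c.K[0,0]/d/1000*k
    h=cv2.HoughCircles(g,cv2.HOUGH_GRADIENT_ALT,1.5,10,param1=40,param2=0.6,minRadius=int(rmm[0]*ppm),maxRadius=int(rmm[1]*ppm))
    out=[]
    if h is not None:
        for a in h[0][:4]:
            p=np.array([x0+(a[0]+.5)/k-.5,y0+(a[1]+.5)/k-.5]); out.append((np.round(p,1),np.round(c.onz(p,z)[0]*1000,1),round(2*a[2]/ppm,1)))
    if tag:
        o=cv2.resize(im,None,fx=k,fy=k,interpolation=cv2.INTER_CUBIC)
        if h is not None:
            for a in h[0][:1]: cv2.circle(o,(int(a[0]),int(a[1])),int(a[2]),(0,0,255),1)
        return out,o
    return out
E
python3 - <<'E'
from h import *
c=Cam("wrist"); ims=[]
for g in [(355,150),(257,172),(296,257),(383,257)]:
    o,i=bush(c,g,tag=1); print(o); ims.append(cv2.resize(i,(400,300) if 0 else (300,300)))
cv2.imwrite("pics/b1.png",np.vstack([np.hstack(ims[:2]),np.hstack(ims[2:])]))
t=Cam("top")
for g in [(441,267),(449,307),(486,294),(488,256)]: print("top",bush(t,g,win=14,k=12))
E
```

```text
[]
[]
[]
[]
top []
top []
top []
top []
```

View pics/b1.png

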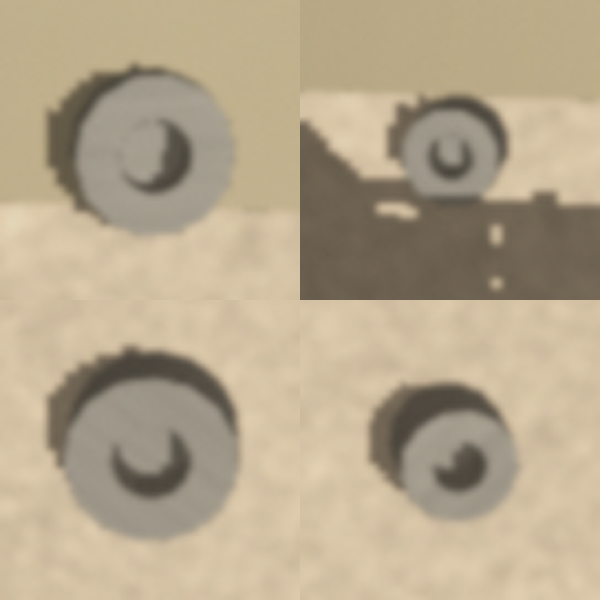

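```bash
python3 - <<'E'
s=open('h.py').read(); s=s[:s.index("def bush(")]
s+='''
def bush(c,guess,z=0.02,win=34,k=8,vmin=105,smax=52):
    u,v=[int(round(a)) for a in guess]; x0,y0=max(u-win,0),max(v-win,0)
    im=cv2.resize(c.f[y0:v+win,x0:u+win],None,fx=k,fy=k,interpolation=cv2.INTER_CUBIC)
    hsv=cv2.cvtColor(im,cv2.COLOR_BGR2HSV); m=((hsv[...,1]<smax)&(hsv[...,2]>vmin)).astype(np.uint8)*255
    m=cv2.morphologyEx(m,cv2.MORPH_OPEN,np.ones((k,k),np.uint8))
    cs,_=cv2.findContours(m,cv2.RETR_EXTERNAL,cv2.CHAIN_APPROX_NONE)
    if not cs: return None,im
    ctr=np.array([(u-x0)*k,(v-y0)*k])
    a=max(cs,key=cv2.contourArea); a=cv2.convexHull(a)
    e=cv2.fitEllipse(a); cv2.ellipse(im,e,(0,0,255),1)
    p=np.array([x0,y0])+(np.array(e[0])+.5)/k-.5
    P=c.onz(p,z)[0]; d=np.linalg.norm(P-c.o); dep=(c.Rm@P+c.t)[2]
    return (np.round(p,1),np.round(P*1000,1),np.round(np.array(e[1])/k*dep/c.K[0,0]*1000,1)),im
'''
open('h.py','w').write(s)
E
python3 - <<'E'
from h import *
c=Cam("wrist"); ims=[];t=Cam("top")
for g in [(355,150),(257,172),(296,257),(383,257)]:
    o,i=bush(c,g); print(o); ims.append(cv2.resize(i,(300,300)))
i2=[]
for g in [(441,267),(449,307),(486,294),(488,256)]:
    o,i=bush(t,g,win=14,k=12,vmin=95); print("top",o); i2.append(cv2.resize(i,(300,300)))
cv2.imwrite("pics/b2.png",cv2.resize(np.vstack([np.hstack(ims),np.hstack(i2)]),None,fx=.66,fy=.66))
E
```

```text
(array([355.7, 150.6]), array([ 515.8, -318. ,   20. ]), array([31.3, 32.6]))
(array([256.7, 172.8]), array([ 429.8, -339.9,   20. ]), array([19.5, 20.5]))
(array([296. , 258.5]), array([ 465.6, -419.8,   20. ]), array([35.4, 38. ]))
(array([384.9, 259.9]), array([ 549.6, -418.7,   20. ]), array([24.2, 26. ]))
top (array([439. , 265.6]), array([ 515.8, -310.4,   20. ]), array([74.5, 96.4]))
top (array([449.7, 300.7]), array([ 441.3, -338.4,   20. ]), array([12.6, 23.8]))
top (array([494.8, 299.3]), array([ 454.9, -435.6,   20. ]), array([ 9.9, 16.3]))
top (array([461.8, 258.6]), array([ 536.9, -359.5,   20. ]), array([ 53.3, 170.5]))
```

View pics/b2.png

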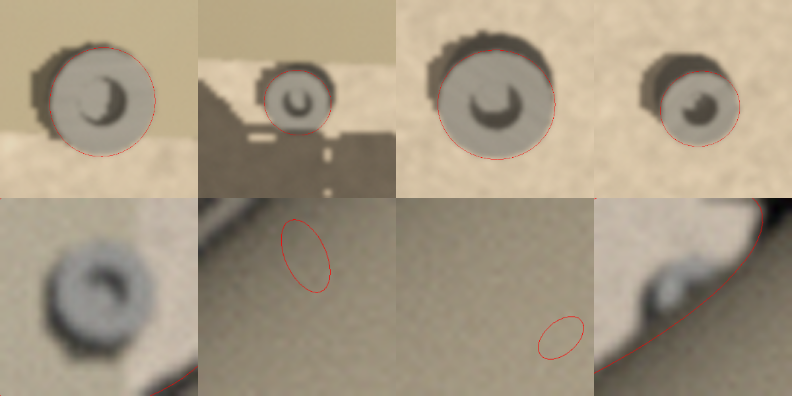

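send_rows:
  plan:
    - [0,-6,-356,0,0,0]
    - [0,-6,-356,0,0,0]
    - [0,-6,-356,0,0,0]
    - [0,-6,-356,0,0,0]
    - [0,-6,-356,0,0,0]
    - [0,-6,-356,0,0,0]
    - [0,-6,-356,0,0,0]
    - [0,-6,-356,0,0,0]
    - [0,-6,-356,0,0,0]
    - [0,-6,-356,0,0,0]

```text
clock: 4.4
tcp_pos: [0.4652, -0.0027, 0.2502]
orientation: [0.507, 0.493, 0.507, -0.493]
wrist_force: [-0.3, -0.2, -0.2]
finger_gap: 0.0851
```

Run:
```python
from h import *
st();c=Cam("wrist");c.save("w2")
t=Cam("top"); t.save("t2",(370,220,530,370),5)
```

```text
t4.40 tcp [465.2  -2.7 250.2] x [-0.  0. -1.] y [ 1.     0.029 -0.   ] yaw1.64 F [-0.3 -0.2 -0.2] gap85.1 q [-0.18  0.1  -0.18  1.29  0.    1.36]
```

View pics/w2.png

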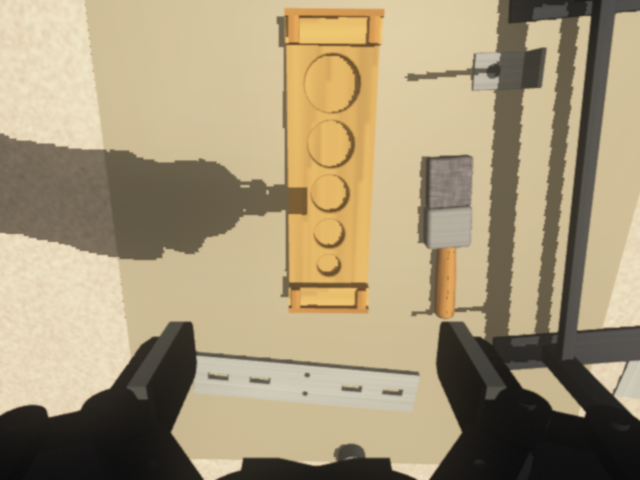

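View pics/t2.png

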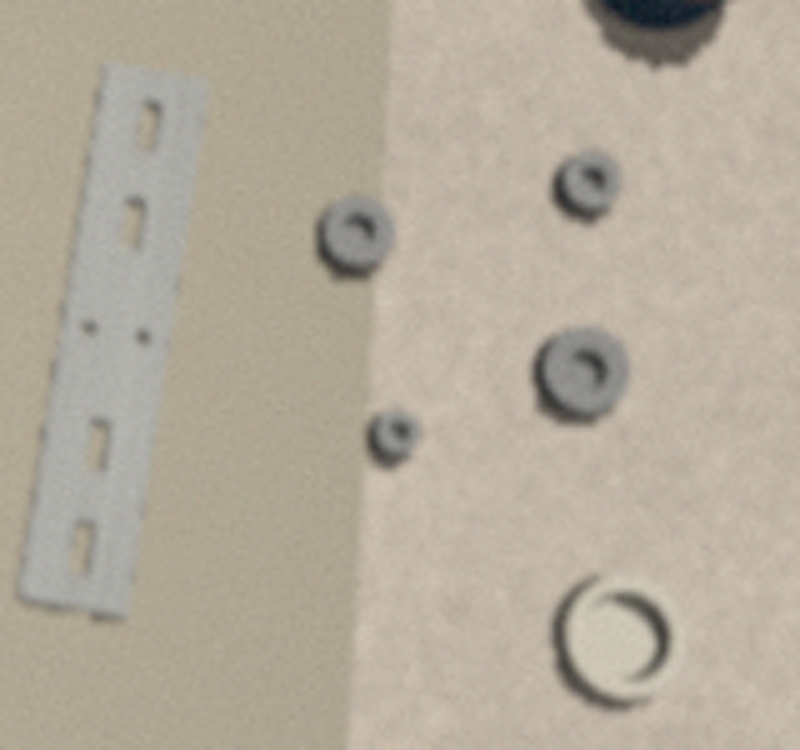

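Run:
```python
from h import *
c=Cam("wrist");c.save("w2a",(270,0,400,90),6);c.save("w2b",(270,90,400,190),6);c.save("w2c",(270,190,400,320),6)
```

```text
(no output)
```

View pics/w2a.png

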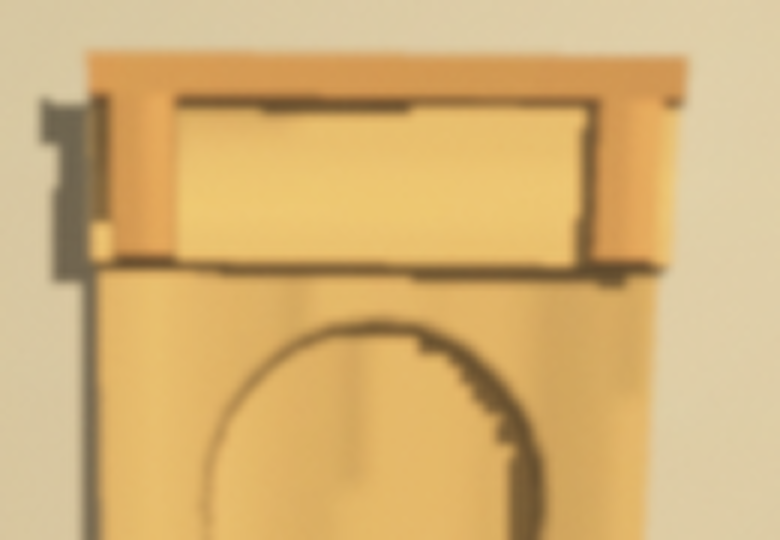

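View pics/w2b.png

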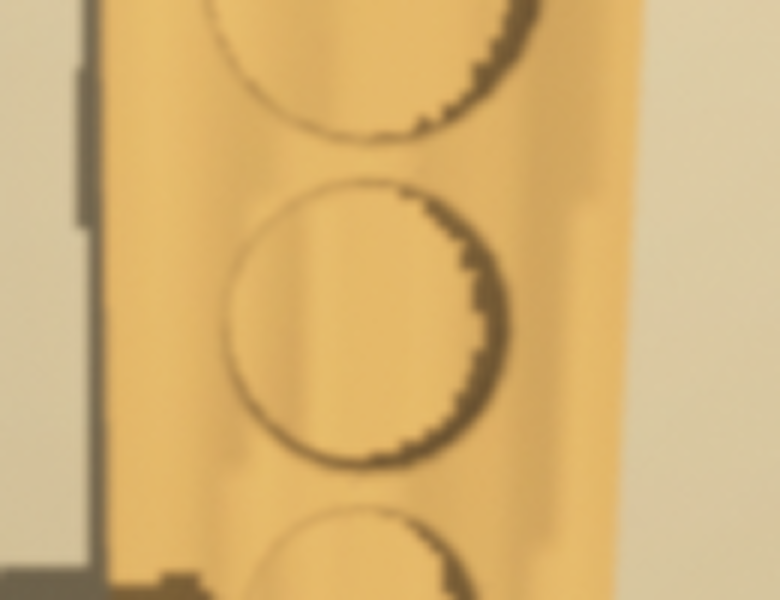

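View pics/w2c.png

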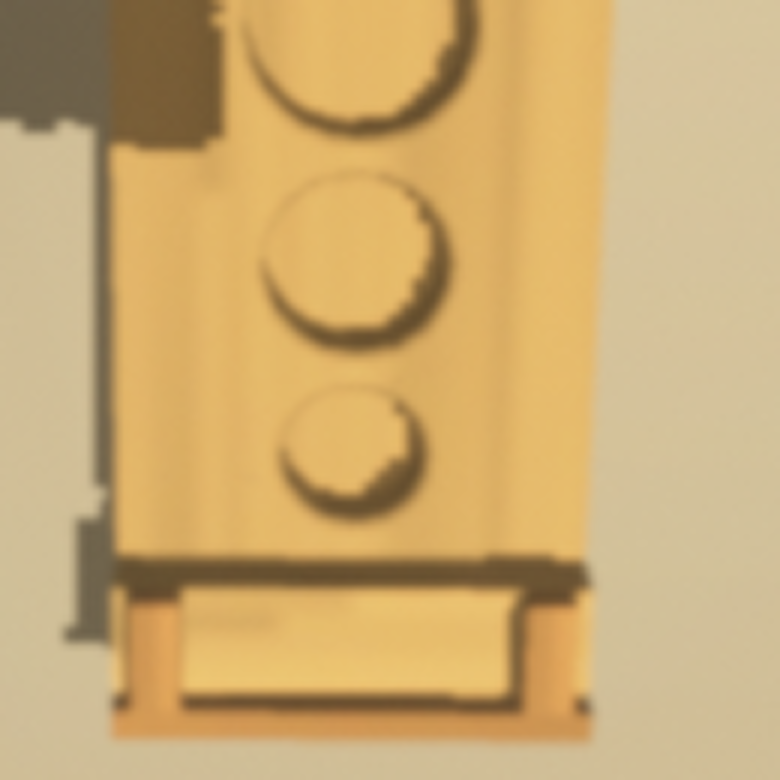

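Run:
```python
from h import *
c=Cam("wrist")
px=np.array([(376,500+0),(367,540+324),(361,(540+507+1140+135)/2),(357,1140+261),(352.5,1140+452.5)])
px=(px+.5)/6-.5+[270,0]
W=c.onz(px,0.016); print(np.round(W*1000,1))
ly=np.array([76,26,-18,-56,-88])/1000
A=np.polyfit(ly,W[:,0],1);B=np.polyfit(ly,W[:,1],1)
print("scale",np.hypot(A[0],B[0]),"yaw",np.degrees(np.arctan2(-A[0],B[0])),"origin",A[1],B[1])
print("res",np.round(1000*(W[:,0]-np.polyval(A,ly)),2),np.round(1000*(W[:,1]-np.polyval(B,ly)),2))
# corners at lips z .034: a: (88,50),(690,57); c: (112,740),(592,740)
q=(np.array([(88,50),(690,57),(112,1140+740),(592,1140+740)])+.5)/6-.5+[270,0]
K=c.onz(q,.034); print(np.round(K*1000,1), K.mean(0)); print(np.degrees(np.arctan2(-(K[:2].mean(0)-K[2:].mean(0))[0],(K[:2].mean(0)-K[2:].mean(0))[1])))
t=Cam("top")
print("ct pockets top", np.round(t.proj(W),1))
```

```text
[[476.4  91.   16. ]
 [477.1  41.4  16. ]
 [477.9  -2.5  16. ]
 [478.8 -40.4  16. ]
 [479.3 -72.5  16. ]]
scale 0.9968890730226465 yaw 1.0271690740004082 origin 0.477676572285632 0.015353419479509245
res [ 0.09 -0.11 -0.08  0.08  0.01] [-0.14  0.12  0.11  0.03 -0.13]
[[ 437.5  142.4   34. ]
 [ 513.1  143.7   34. ]
 [ 442.3 -115.2   34. ]
 [ 518.1 -113.1   34. ]] [0.47776676 0.01446609 0.034     ]
1.1005143696582815
ct pockets top [[256.5 264.1]
 [278.7 266.2]
 [298.4 267.9]
 [315.5 269.4]
 [329.9 270.7]]
```

```bash
cat >> h.py <<'E'
TO=np.array([.4777,.0152]); TY=np.radians(1.03)
def pocket(d): 
    l={20:-88,26:-56,32:-18,38:26,44:76}[d]/1000
    return TO+l*np.array([-np.sin(TY),np.cos(TY)])
E
python3 - <<'E'
from h import *
for d in (20,26,32,38): print(d,pocket(d))
go([.5158,-.318,.08],yaw=TY)
E
```

```text
20 [ 0.47928188 -0.07278578]
26 [ 0.47870665 -0.04079095]
32 [ 0.47802357 -0.00279709]
38 [0.47723263 0.0411958 ]
row [170.2, 41.3, 317.4] [0.68, -0.01, 0.01]
```

send_rows:
  plan:
    - [40,5,60,0.7,0,0]
    - [80,10,100,0.7,0,0]
    - [110,20,150,0.7,0,0]
    - [130,30,200,0.7,0,0]
    - [150,41,250,0.7,0,0]
    - [170,41,317.5,0.7,0,0]
    - [170,41,317.5,0.7,0,0]
    - [170,41,317.5,0.7,0,0]
    - [170,41,317.5,0.7,0,0]
    - [170,41,317.5,0.7,0,0]
  claw: 56
  newtons: 40

```text
clock: 5.9
tcp_pos: [0.5162, -0.3164, 0.0811]
orientation: [0.505, 0.495, 0.505, -0.495]
wrist_force: [-0.0, -0.2, 0.0]
finger_gap: 0.056
```

Run:
```python
from h import *
st();c=Cam("wrist");c.save("w3")
print(c.proj([.5158,-.318,.02]))
o,i=bush(c,c.proj([.5158,-.318,.02])[0],win=70,k=5); print(o); cv2.imwrite("pics/b3.png",i)
```

```text
t5.90 tcp [ 516.2 -316.4   81.1] x [ 0.001 -0.    -1.   ] y [1.    0.02  0.001] yaw1.16 F [-0.  -0.2  0. ] gap56.0 q [-0.68  0.45 -0.13  0.99  0.    0.87]
[[314.51674214 266.69817575]]
(array([321.4, 242.9]), array([ 519.1, -304.9,   20. ]), array([ 5.5, 14.3]))
```

View pics/w3.png

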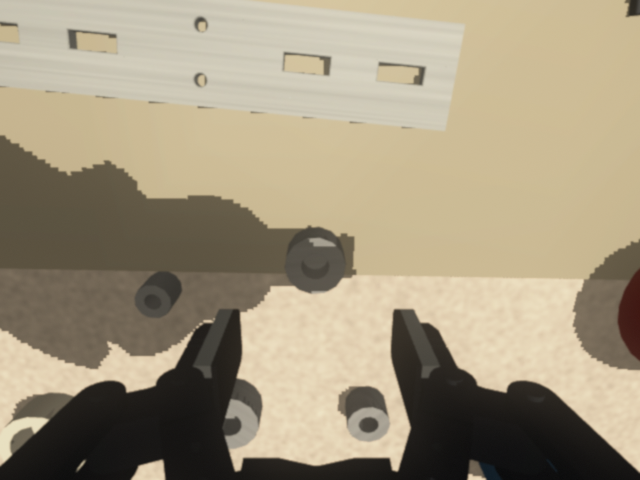

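View pics/b3.png

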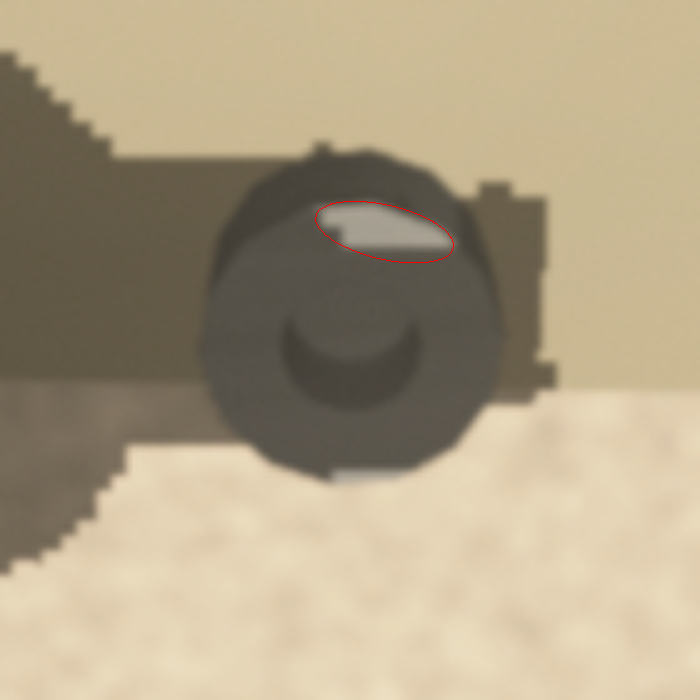

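send_rows:
  plan:
    - [40,-0.4,1,0,0,0]
    - [60,-0.4,1,0,0,0]
    - [69.5,-0.4,1,0,0,0]
    - [69.5,-0.4,1,0,0,0]
    - [69.5,-0.4,1,0,0,0]
    - [69.5,-0.4,1,0,0,0]
    - [69.5,-0.4,1,0,0,0]
    - [69.5,-0.4,1,0,0,0]
    - [69.5,-0.4,1,0,0,0]
    - [69.5,-0.4,1,0,0,0]

```text
clock: 7.2
tcp_pos: [0.5153, -0.3187, 0.0107]
orientation: [0.505, 0.495, 0.505, -0.495]
wrist_force: [0.1, -0.9, -0.5]
finger_gap: 0.056
```

send_rows:
  plan:
    - [0,0,0,0,0,0]
    - [0,0,0,0,0,0]
    - [0,0,0,0,0,0]
    - [0,0,0,0,0,0]
    - [0,0,0,0,0,0]
    - [-10,0,0,0,0,0]
    - [-40,0,0,0,0,0]
    - [-60,0,0,0,0,0]
    - [-60,0,0,0,0,0]
    - [-60,0,0,0,0,0]
  claw: 22
  newtons: 40

```text
clock: 8.45
tcp_pos: [0.5149, -0.3184, 0.07]
orientation: [0.504, 0.495, 0.505, -0.495]
wrist_force: [-0.4, 0.6, -1.5]
finger_gap: 0.0294
```

Run:
```python
from h import *
st();c=Cam("wrist");c.save("w4",(200,200,440,380),3)
print(c.proj(pose()[0]))
go([*pocket(32),.06],yaw=TY)
```

```text
t8.45 tcp [ 514.9 -318.4   70. ] x [-0.001  0.001 -1.   ] y [ 1.     0.018 -0.001] yaw1.05 F [-0.4  0.6 -1.5] gap29.4 q [-0.69  0.46 -0.14  0.97  0.    0.87]
[[314.5430622  322.94831833]]
row [10.1, -30.8, -316.0] [0.02, -0.08, 0.08]
```

View pics/w4.png

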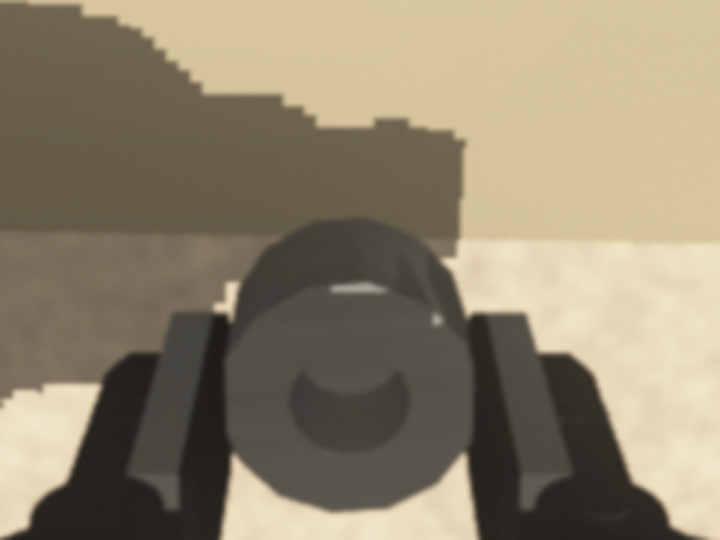

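Run:
```python
from h import *
c=Cam("wrist"); p,r,s=pose()
P=c.onz((316.2,331.7),.0793)[0]; print(np.round(P*1000,1), np.round(r.inv().apply(P-p)*1000,1))
```

```text
[ 515.  -315.7   79.3] [-9.8  0.5 -2.4]
```

send_rows:
  plan:
    - [-20,0,-30,0,0,0]
    - [-20,-10,-90,0,0,0]
    - [-20,-20,-150,0,0,0]
    - [-20,-25,-210,0,0,0]
    - [-20,-31,-270,0,0,0]
    - [-20,-31.2,-314.5,0,0,0]
    - [-20,-31.2,-314.5,0,0,0]
    - [-20,-31.2,-314.5,0,0,0]
    - [-20,-31.2,-314.5,0,0,0]
    - [-20,-31.2,-314.5,0,0,0]

```text
clock: 9.8
tcp_pos: [0.4785, -0.0059, 0.0906]
orientation: [0.504, 0.496, 0.504, -0.496]
wrist_force: [-0.9, -0.1, -1.5]
finger_gap: 0.0297
```

Run:
```python
from h import *
st();c=Cam("wrist");c.save("w5",(200,140,440,380),3)
for d in (20,26,32,38): print(d,c.proj([*pocket(d),.016]))
```

```text
t9.80 tcp [478.5  -5.9  90.6] x [-0.  0. -1.] y [ 1.     0.016 -0.   ] yaw0.94 F [-0.9 -0.1 -1.5] gap29.7 q [-0.18  0.22 -0.44  0.91 -0.    1.37]
20 [[315.02537662 359.59943609]]
26 [[314.83129033 311.67178138]]
32 [[314.57844148 249.23330496]]
38 [[314.25021634 168.18141426]]
```

View pics/w5.png

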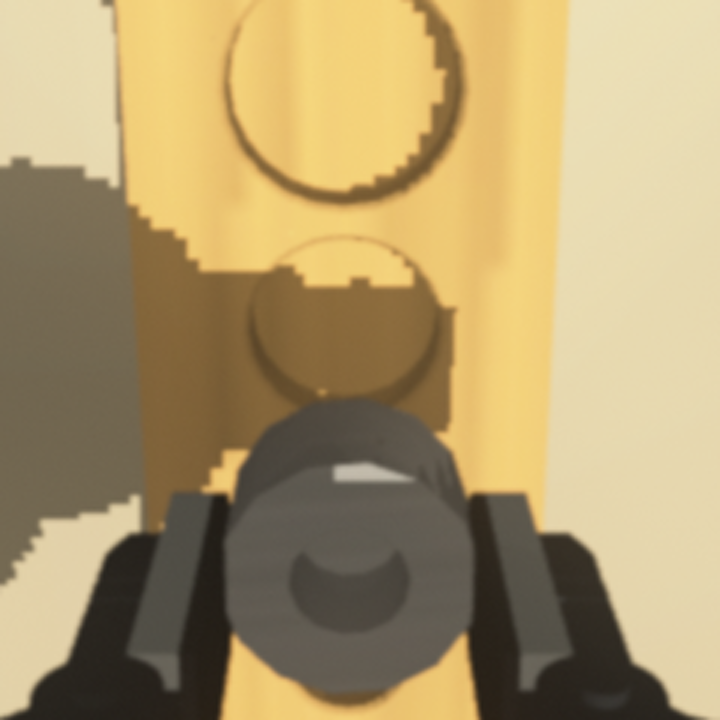

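send_rows:
  plan:
    - [30,-1.1,-2.5,0,0,0]
    - [50,-1.1,-2.5,0,0,0]
    - [58,-1.1,-2.5,0,0,0]
    - [62,-1.1,-2.5,0,0,0]
    - [65,-1.1,-2.5,0,0,0]
    - [68,-1.1,-2.5,0,0,0]
    - [70,-1.1,-2.5,0,0,0]
    - [72,-1.1,-2.5,0,0,0]
    - [72,-1.1,-2.5,0,0,0]
    - [72,-1.1,-2.5,0,0,0]

```text
clock: 11.1
tcp_pos: [0.4777, -0.0026, 0.019]
orientation: [0.505, 0.496, 0.504, -0.495]
wrist_force: [0.1, -2.7, -0.1]
finger_gap: 0.03
```

Run:
```python
from h import *
st();c=Cam("wrist");c.save("w6",(200,140,440,380),3)
```

```text
t11.10 tcp [477.7  -2.6  19. ] x [ 0.001 -0.    -1.   ] y [1.    0.018 0.001] yaw1.05 F [ 0.1 -2.7 -0.1] gap30.0 q [-0.17  0.31 -0.54  0.73 -0.    1.38]
```

View pics/w6.png

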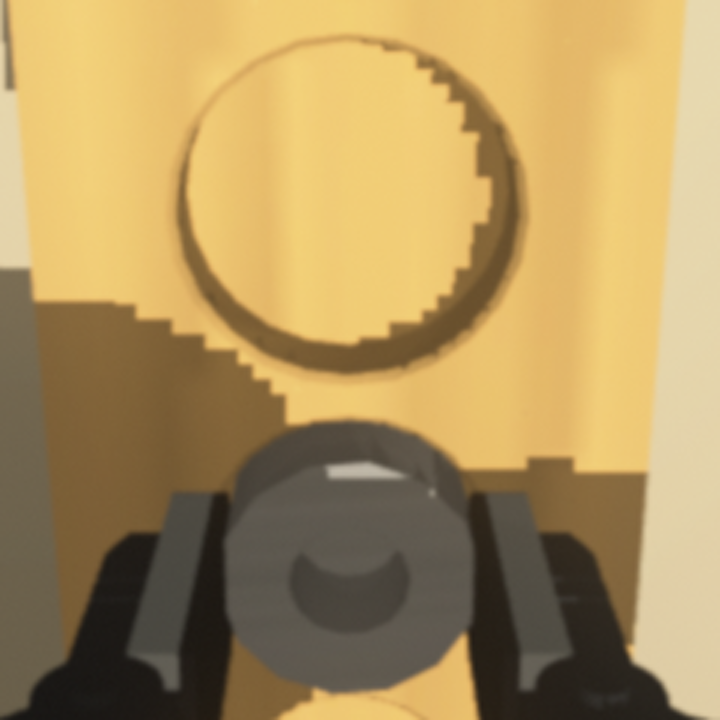

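send_rows:
  plan:
    - [2,0,0,0,0,0]
    - [4,0,0,0,0,0]
    - [4,0,0,0,0,0]
    - [4,0,0,0,0,0]
    - [4,0,0,0,0,0]
    - [4,0,0,0,0,0]
    - [4,0,0,0,0,0]
    - [4,0,0,0,0,0]
    - [4,0,0,0,0,0]
    - [4,0,0,0,0,0]

```text
clock: 12.4
tcp_pos: [0.4775, -0.0026, 0.0157]
orientation: [0.505, 0.495, 0.504, -0.495]
wrist_force: [-1.5, -2.6, 10.0]
finger_gap: 0.0302
```

send_rows:
  plan:
    - [0,0,0,0,0,0]
    - [0,0,0,0,0,0]
    - [0,0,0,0,0,0]
    - [0,0,0,0,0,0]
    - [-10,0,0,0,0,0]
    - [-40,0,0,0,0,0]
    - [-80,0,0,0,0,0]
    - [-120,0,40,0,0,0]
    - [-120,0,80,0,0,0]
    - [-120,0,80,0,0,0]
  claw: 44

```text
clock: 13.65
tcp_pos: [0.4796, -0.0846, 0.1362]
orientation: [0.505, 0.497, 0.503, -0.496]
wrist_force: [-0.3, 0.4, -0.0]
finger_gap: 0.0443
```

Run:
```python
from h import *
st();c=Cam("wrist");c.save("w7")
t=Cam("top"); t.save("t7",(210,220,530,370),2.5)
```

```text
t13.65 tcp [479.6 -84.6 136.2] x [ 0.003 -0.001 -1.   ] y [1.    0.015 0.003] yaw0.85 F [-0.3  0.4 -0. ] gap44.3 q [-0.34  0.19 -0.35  1.02 -0.    1.22]
```

View pics/w7.png

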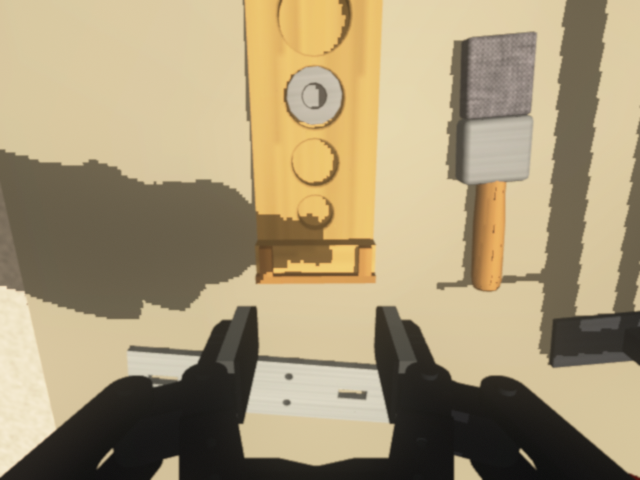

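View pics/t7.png

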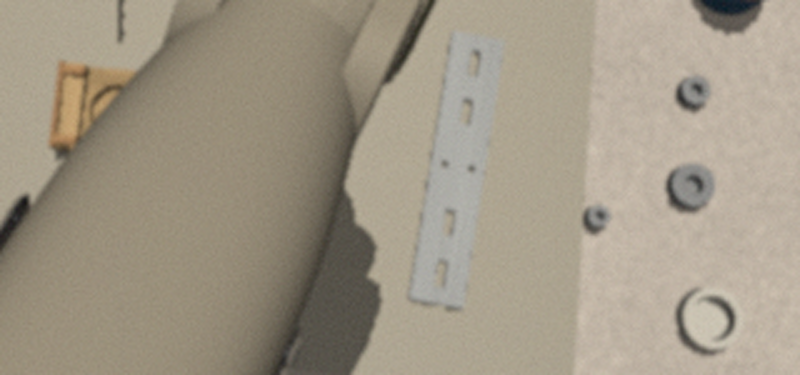

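Run:
```python
from h import *
go([.4298,-.3399,.08],yaw=TY)
```

```text
row [54.9, -53.0, 256.7] [-0.04, -0.03, 0.0]
```

send_rows:
  plan:
    - [0,-10,60,0,0,0]
    - [10,-20,115,0,0,0]
    - [20,-30,170,0,0,0]
    - [35,-40,220,0,0,0]
    - [55,-53,256.7,0,0,0]
    - [55,-53,256.7,0,0,0]
    - [55,-53,256.7,0,0,0]
    - [55,-53,256.7,0,0,0]
    - [55,-53,256.7,0,0,0]
    - [55,-53,256.7,0,0,0]

```text
clock: 15.0
tcp_pos: [0.4309, -0.3394, 0.0802]
orientation: [0.505, 0.495, 0.505, -0.495]
wrist_force: [0.7, -0.1, -0.1]
finger_gap: 0.0438
```

Run:
```python
from h import *
st();c=Cam("wrist");g=c.proj([.4298,-.3399,.02])[0];print(g);u,v=map(int,g);print(u-60,v-60);c.save("w8",(u-60,v-60,u+60,v+60),5)
go([.4298,-.3399,.012],yaw=TY)
```

```text
t15.00 tcp [ 430.9 -339.4   80.2] x [ 0.001 -0.    -1.   ] y [1.    0.02  0.001] yaw1.12 F [ 0.7 -0.1 -0.1] gap43.8 q [-0.81  0.35 -0.28  0.93  0.    0.74]
[313.11567358 265.22248828]
253 205
row [68.1, -1.0, 0.3] [0.07, 0.02, -0.03]
```

View pics/w8.png

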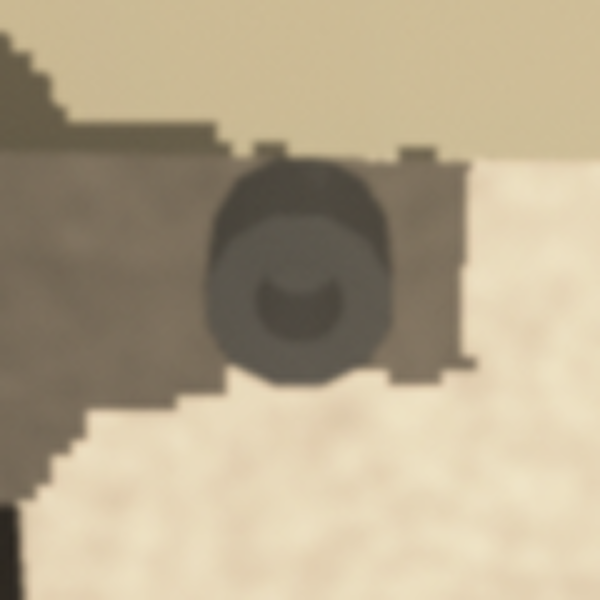

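send_rows:
  plan:
    - [40,-1,0.3,0,0,0]
    - [60,-1,0.3,0,0,0]
    - [68,-1,0.3,0,0,0]
    - [68,-1,0.3,0,0,0]
    - [68,-1,0.3,0,0,0]
    - [68,-1,0.3,0,0,0]
    - [68,-1,0.3,0,0,0]
    - [68,-1,0.3,0,0,0]
    - [68,-1,0.3,0,0,0]
    - [68,-1,0.3,0,0,0]

```text
clock: 16.3
tcp_pos: [0.4294, -0.3402, 0.0117]
orientation: [0.505, 0.495, 0.505, -0.495]
wrist_force: [0.2, -0.8, -0.0]
finger_gap: 0.0436
```

send_rows:
  plan:
    - [0,0,0,0,0,0]
    - [0,0,0,0,0,0]
    - [0,0,0,0,0,0]
    - [0,0,0,0,0,0]
    - [0,0,0,0,0,0]
    - [-10,0,0,0,0,0]
    - [-40,0,0,0,0,0]
    - [-80,0,0,0,0,0]
    - [-80,0,0,0,0,0]
    - [-80,0,0,0,0,0]
  claw: 10

```text
clock: 17.55
tcp_pos: [0.4293, -0.3401, 0.0917]
orientation: [0.505, 0.495, 0.505, -0.495]
wrist_force: [-0.6, 0.0, -0.6]
finger_gap: 0.0177
```

Run:
```python
from h import *
st();p=pocket(20); go([p[0]-.0004,p[1],.09],yaw=TY)
c=Cam("wrist");c.save("w9",(200,200,440,380),2)
```

```text
t17.55 tcp [ 429.3 -340.1   91.7] x [ 0.  0. -1.] y [1.    0.018 0.   ] yaw1.05 F [-0.6  0.  -0.6] gap17.7 q [-0.82  0.34 -0.27  0.96  0.    0.74]
row [1.7, 54.5, -266.4] [0.02, -0.01, -0.0]
```

View pics/w9.png

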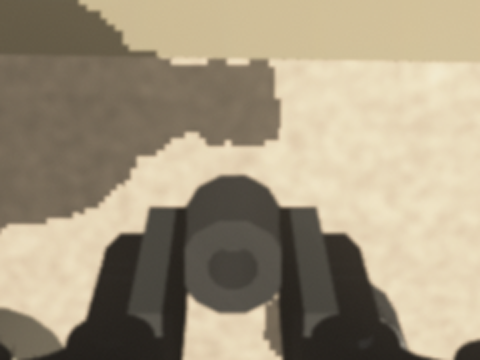

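send_rows:
  plan:
    - [0,10,-60,0,0,0]
    - [0,20,-120,0,0,0]
    - [0,30,-180,0,0,0]
    - [0,45,-235,0,0,0]
    - [1,54.5,-266,0,0,0]
    - [1,54.5,-266,0,0,0]
    - [1,54.5,-266,0,0,0]
    - [1,54.5,-266,0,0,0]
    - [1,54.5,-266,0,0,0]
    - [1,54.5,-266,0,0,0]

```text
clock: 18.85
tcp_pos: [0.4789, -0.074, 0.0908]
orientation: [0.504, 0.496, 0.504, -0.496]
wrist_force: [-0.1, -0.3, -0.3]
finger_gap: 0.0175
```

Run:
```python
from h import *
st();p=pocket(20); go([p[0]-.0004,p[1]-.0003,.0155],yaw=TY)
```

```text
t18.85 tcp [478.9 -74.   90.8] x [ 0.  0. -1.] y [1.    0.017 0.   ] yaw0.98 F [-0.1 -0.3 -0.3] gap17.5 q [-0.32  0.23 -0.42  0.91  0.    1.23]
row [75.3, -0.1, -0.9] [-0.05, -0.0, -0.0]
```

send_rows:
  plan:
    - [30,0,-0.7,0,0,0]
    - [50,0,-0.7,0,0,0]
    - [58,0,-0.7,0,0,0]
    - [62,0,-0.7,0,0,0]
    - [65,0,-0.7,0,0,0]
    - [68,0,-0.7,0,0,0]
    - [71,0,-0.7,0,0,0]
    - [74,0,-0.7,0,0,0]
    - [76,0,-0.7,0,0,0]
    - [76,0,-0.7,0,0,0]

```text
clock: 20.1
tcp_pos: [0.4792, -0.0726, 0.0163]
orientation: [0.505, 0.495, 0.504, -0.495]
wrist_force: [-3.6, 1.1, 15.4]
finger_gap: 0.0175
```

send_rows:
  plan:
    - [0,0,0,0,0,0]
    - [0,0,0,0,0,0]
    - [0,0,0,0,0,0]
    - [0,0,0,0,0,0]
    - [-10,0,0,0,0,0]
    - [-40,0,0,0,0,0]
    - [-80,0,0,0,0,0]
    - [-120,0,50,0,0,0]
    - [-120,0,80,0,0,0]
    - [-120,0,80,0,0,0]
  claw: 36

```text
clock: 21.35
tcp_pos: [0.4809, -0.1545, 0.1356]
orientation: [0.504, 0.496, 0.503, -0.496]
wrist_force: [0.1, 0.6, 0.1]
finger_gap: 0.0361
```

Run:
```python
from h import *
st();c=Cam("wrist");c.save("w10",(200,0,440,240),3)
t=Cam("top"); t.save("t10",(370,220,530,370),3)
go([.5496,-.4187,.08],yaw=TY)
```

```text
t21.35 tcp [ 480.9 -154.5  135.6] x [ 0.001 -0.001 -1.   ] y [1.    0.015 0.001] yaw0.88 F [0.1 0.6 0.1] gap36.1 q [-0.47  0.23 -0.31  1.03 -0.    1.09]
row [54.1, 65.2, 267.7] [-0.02, -0.07, 0.07]
```

View pics/w10.png

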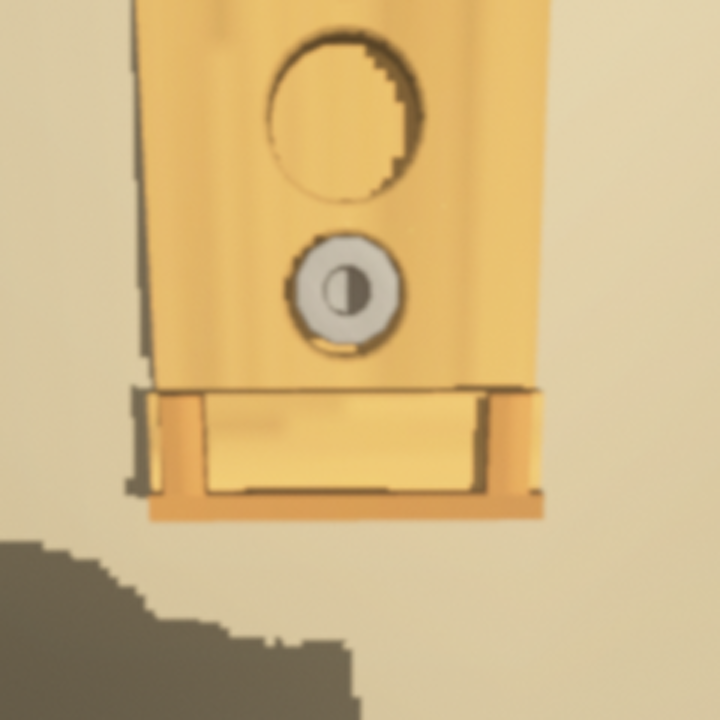

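View pics/t10.png

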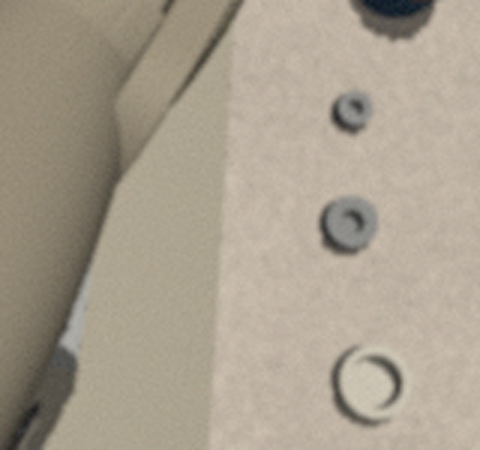

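send_rows:
  plan:
    - [0,10,60,0,0,0]
    - [10,25,115,0,0,0]
    - [20,40,170,0,0,0]
    - [35,55,220,0,0,0]
    - [54,65,267.7,0,0,0]
    - [54,65,267.7,0,0,0]
    - [54,65,267.7,0,0,0]
    - [54,65,267.7,0,0,0]
    - [54,65,267.7,0,0,0]
    - [54,65,267.7,0,0,0]
  claw: 46

```text
clock: 22.7
tcp_pos: [0.5507, -0.4185, 0.0817]
orientation: [0.505, 0.495, 0.504, -0.495]
wrist_force: [0.3, 0.6, -0.9]
finger_gap: 0.0459
```

Run:
```python
from h import *
st();c=Cam("wrist");g=c.proj([.5496,-.4187,.02])[0];print(g);u,v=map(int,g);c.save("w11",(u-60,v-60,u+60,v+60),5)
go([.5496,-.4187,.012],yaw=TY)
```

```text
t22.70 tcp [ 550.7 -418.5   81.7] x [ 0.001 -0.001 -1.   ] y [1.    0.019 0.001] yaw1.10 F [ 0.3  0.6 -0.9] gap45.9 q [-0.77  0.61  0.14  1.1   0.    0.79]
[313.0295261  263.71564245]
row [69.5, -1.1, -0.0] [0.06, 0.03, -0.04]
```

View pics/w11.png

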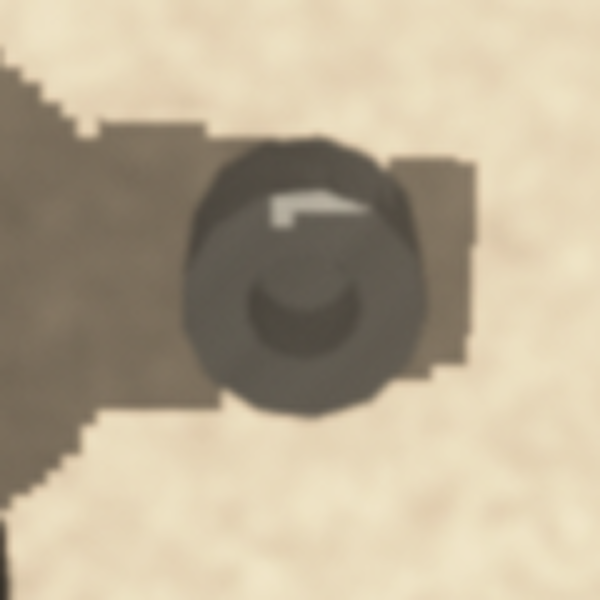

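send_rows:
  plan:
    - [40,-0.9,0,0,0,0]
    - [60,-0.9,0,0,0,0]
    - [69.5,-0.9,0,0,0,0]
    - [69.5,-0.9,0,0,0,0]
    - [69.5,-0.9,0,0,0,0]
    - [69.5,-0.9,0,0,0,0]
    - [69.5,-0.9,0,0,0,0]
    - [69.5,-0.9,0,0,0,0]
    - [69.5,-0.9,0,0,0,0]
    - [69.5,-0.9,0,0,0,0]

```text
clock: 24.0
tcp_pos: [0.5495, -0.419, 0.0112]
orientation: [0.505, 0.495, 0.505, -0.495]
wrist_force: [0.4, -0.2, 0.1]
finger_gap: 0.0457
```

send_rows:
  plan:
    - [0,0,0,0,0,0]
    - [0,0,0,0,0,0]
    - [0,0,0,0,0,0]
    - [0,0,0,0,0,0]
    - [0,0,0,0,0,0]
    - [-10,0,0,0,0,0]
    - [-40,0,0,0,0,0]
    - [-80,0,0,0,0,0]
    - [-80,0,0,0,0,0]
    - [-80,0,0,0,0,0]
  claw: 16

```text
clock: 25.25
tcp_pos: [0.5494, -0.4189, 0.0913]
orientation: [0.505, 0.495, 0.505, -0.495]
wrist_force: [-0.1, 1.0, -0.6]
finger_gap: 0.0237
```

Run:
```python
from h import *
st();p=pocket(26); go([p[0]-.0004,p[1],.09],yaw=TY)
c=Cam("wrist");c.save("w12",(200,200,440,380),2)
```

```text
t25.25 tcp [ 549.4 -418.9   91.3] x [ 0.  0. -1.] y [1.    0.018 0.   ] yaw1.05 F [-0.1  1.  -0.6] gap23.7 q [-0.77  0.6   0.15  1.12  0.    0.78]
row [1.3, -64.1, -379.4] [0.02, -0.01, -0.0]
```

View pics/w12.png

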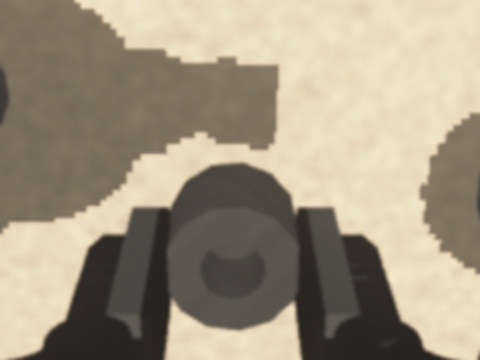

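send_rows:
  plan:
    - [0,-10,-60,0,0,0]
    - [0,-20,-120,0,0,0]
    - [0,-30,-180,0,0,0]
    - [0,-40,-240,0,0,0]
    - [0,-50,-300,0,0,0]
    - [1,-60,-350,0,0,0]
    - [1,-64,-379,0,0,0]
    - [1,-64,-379,0,0,0]
    - [1,-64,-379,0,0,0]
    - [1,-64,-379,0,0,0]

```text
clock: 26.55
tcp_pos: [0.4788, -0.0424, 0.09]
orientation: [0.504, 0.496, 0.504, -0.496]
wrist_force: [0.5, 0.5, -0.2]
finger_gap: 0.0239
```

Run:
```python
from h import *
st();p=pocket(26); go([p[0]-.0004,p[1]-.0003,.0152],yaw=TY)
```

```text
t26.55 tcp [478.8 -42.4  90. ] x [-0. -0. -1.] y [ 1.     0.017 -0.   ] yaw0.97 F [ 0.5  0.5 -0.2] gap23.9 q [-0.26  0.23 -0.43  0.91 -0.    1.3 ]
row [74.8, -0.4, -1.3] [-0.06, 0.0, 0.01]
```

send_rows:
  plan:
    - [30,-0.3,-0.8,0,0,0]
    - [50,-0.3,-0.8,0,0,0]
    - [58,-0.3,-0.8,0,0,0]
    - [62,-0.3,-0.8,0,0,0]
    - [65,-0.3,-0.8,0,0,0]
    - [68,-0.3,-0.8,0,0,0]
    - [71,-0.3,-0.8,0,0,0]
    - [74,-0.3,-0.8,0,0,0]
    - [75,-0.3,-0.8,0,0,0]
    - [75,-0.3,-0.8,0,0,0]

```text
clock: 27.8
tcp_pos: [0.4785, -0.0405, 0.0161]
orientation: [0.505, 0.495, 0.504, -0.495]
wrist_force: [-3.0, -0.5, 7.6]
finger_gap: 0.0235
```

send_rows:
  plan:
    - [0,0,0,0,0,0]
    - [0,0,0,0,0,0]
    - [0,0,0,0,0,0]
    - [0,0,0,0,0,0]
    - [-10,0,0,0,0,0]
    - [-40,0,0,0,0,0]
    - [-80,0,0,0,0,0]
    - [-120,0,50,0,0,0]
    - [-120,0,100,0,0,0]
    - [-120,0,110,0,0,0]
  claw: 42

```text
clock: 29.05
tcp_pos: [0.4811, -0.1534, 0.1368]
orientation: [0.505, 0.496, 0.503, -0.496]
wrist_force: [0.2, -0.2, -0.2]
finger_gap: 0.0421
```

Run:
```python
from h import *
st();c=Cam("wrist");c.save("w13",(200,0,440,240),3)
t=Cam("top"); t.save("t13",(370,220,530,370),3)
go([.4656,-.4198,.08],yaw=TY)
```

```text
t29.05 tcp [ 481.1 -153.4  136.8] x [ 0.003 -0.002 -1.   ] y [1.    0.015 0.003] yaw0.86 F [ 0.2 -0.2 -0.2] gap42.1 q [-0.47  0.23 -0.31  1.03 -0.    1.09]
row [55.4, -18.8, 268.2] [-0.11, -0.02, -0.01]
```

View pics/w13.png

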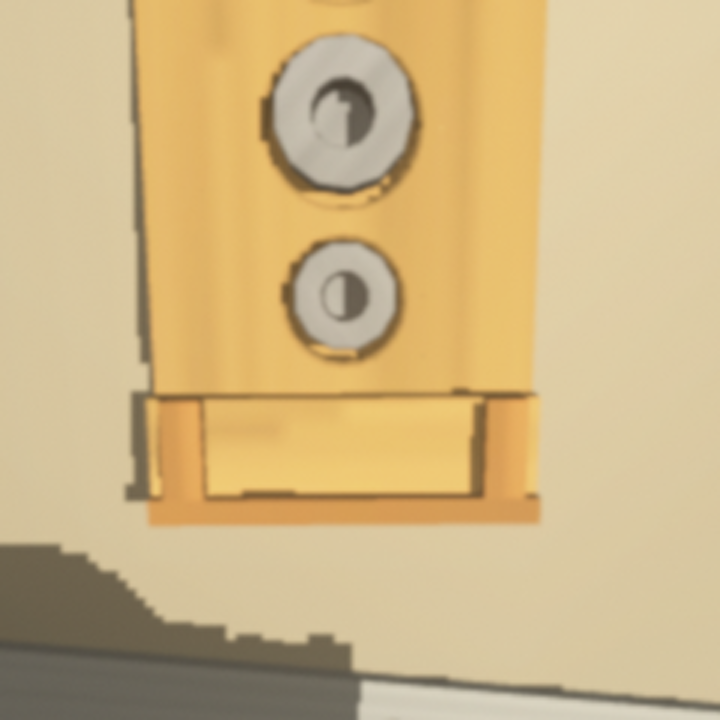

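View pics/t13.png

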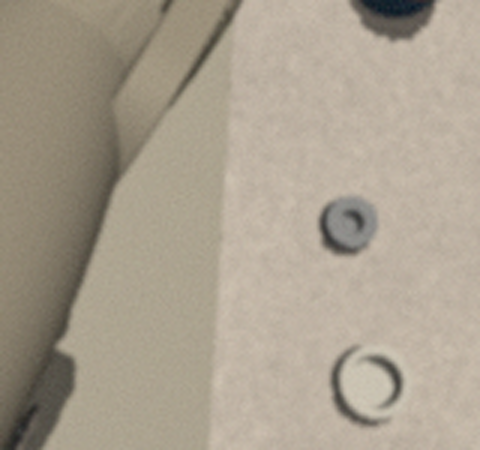

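send_rows:
  plan:
    - [0,-5,60,0,0,0]
    - [10,-10,115,0,0,0]
    - [20,-15,170,0,0,0]
    - [35,-18.8,220,0,0,0]
    - [55,-18.8,268,0,0,0]
    - [55,-18.8,268,0,0,0]
    - [55,-18.8,268,0,0,0]
    - [55,-18.8,268,0,0,0]
    - [55,-18.8,268,0,0,0]
    - [55,-18.8,268,0,0,0]
  claw: 60

```text
clock: 30.4
tcp_pos: [0.4668, -0.4183, 0.0809]
orientation: [0.505, 0.495, 0.505, -0.495]
wrist_force: [0.0, -0.6, 0.3]
finger_gap: 0.0599
```

Run:
```python
from h import *
st();c=Cam("wrist");g=c.proj([.4656,-.4198,.02])[0];print(g);u,v=map(int,g);c.save("w14",(u-60,v-60,u+60,v+60),5)
go([.4656,-.4198,.0115],yaw=TY)
t=Cam("top"); t.save("t14",(210,200,530,370),2.5)
```

```text
t30.40 tcp [ 466.8 -418.3   80.9] x [ 0.001 -0.001 -1.   ] y [1.    0.019 0.001] yaw1.11 F [ 0.  -0.6  0.3] gap59.9 q [-0.86  0.49 -0.07  1.01  0.    0.69]
[312.87665955 266.71879209]
row [69.3, -1.2, 1.4] [0.06, 0.03, -0.03]
```

View pics/w14.png

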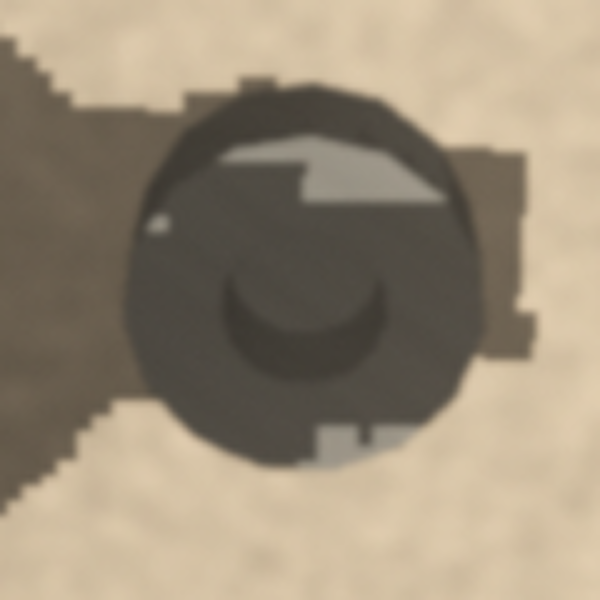

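View pics/t14.png

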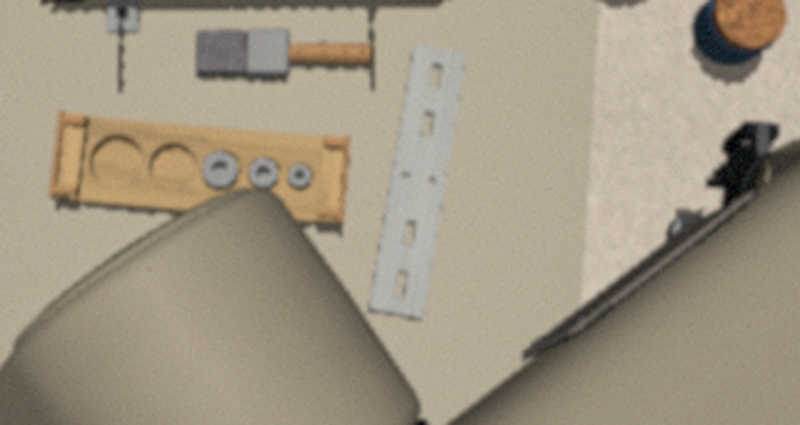

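send_rows:
  plan:
    - [40,-1,1.4,0,0,0]
    - [60,-1,1.4,0,0,0]
    - [69.5,-1,1.4,0,0,0]
    - [69.5,-1,1.4,0,0,0]
    - [69.5,-1,1.4,0,0,0]
    - [69.5,-1,1.4,0,0,0]
    - [69.5,-1,1.4,0,0,0]
    - [69.5,-1,1.4,0,0,0]
    - [69.5,-1,1.4,0,0,0]
    - [69.5,-1,1.4,0,0,0]

```text
clock: 31.75
tcp_pos: [0.4654, -0.4202, 0.0107]
orientation: [0.505, 0.495, 0.505, -0.495]
wrist_force: [1.0, 0.3, 0.3]
finger_gap: 0.0603
```

send_rows:
  plan:
    - [0,0,0,0,0,0]
    - [0,0,0,0,0,0]
    - [0,0,0,0,0,0]
    - [0,0,0,0,0,0]
    - [0,0,0,0,0,0]
    - [-10,0,0,0,0,0]
    - [-40,0,0,0,0,0]
    - [-80,0,0,0,0,0]
    - [-80,0,0,0,0,0]
    - [-80,0,0,0,0,0]
  claw: 28

```text
clock: 33.0
tcp_pos: [0.4652, -0.4199, 0.0904]
orientation: [0.504, 0.495, 0.505, -0.495]
wrist_force: [-0.4, -0.2, -1.4]
finger_gap: 0.036
```

Run:
```python
from h import *
st();p=pocket(38); go([p[0]-.0004,p[1],.09],yaw=TY)
c=Cam("wrist");c.save("w15",(200,200,440,380),2)
```

```text
t33.00 tcp [ 465.2 -419.9   90.4] x [-0.     0.001 -1.   ] y [ 1.     0.018 -0.   ] yaw1.05 F [-0.4 -0.2 -1.4] gap36.0 q [-0.86  0.48 -0.05  1.04  0.    0.69]
row [0.6, 20.1, -460.8] [0.02, -0.04, 0.01]
```

View pics/w15.png

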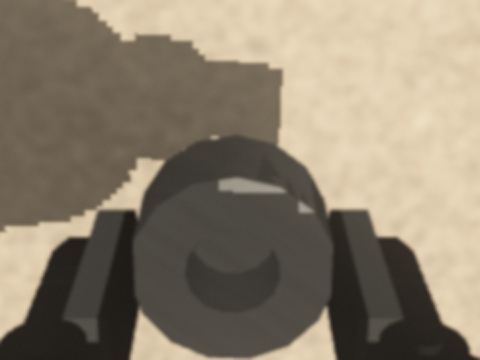

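send_rows:
  plan:
    - [0,3,-60,0,0,0]
    - [0,6,-120,0,0,0]
    - [0,9,-180,0,0,0]
    - [0,12,-240,0,0,0]
    - [0,15,-300,0,0,0]
    - [0,17,-360,0,0,0]
    - [0,20,-420,0,0,0]
    - [0,20,-460.5,0,0,0]
    - [0,20,-460.5,0,0,0]
    - [0,20,-460.5,0,0,0]

```text
clock: 34.3
tcp_pos: [0.4763, 0.0405, 0.0899]
orientation: [0.504, 0.495, 0.505, -0.496]
wrist_force: [0.5, -0.1, -1.1]
finger_gap: 0.036
```

Run:
```python
from h import *
st();p=pocket(38); go([p[0]-.0004,p[1]-.0003,.015],yaw=TY)
```

```text
t34.30 tcp [476.3  40.5  89.9] x [-0.002 -0.    -1.   ] y [ 1.     0.019 -0.002] yaw1.08 F [ 0.5 -0.1 -1.1] gap36.0 q [-0.08  0.22 -0.44  0.91 -0.    1.47]
row [74.9, 0.7, -0.4] [0.05, 0.01, 0.1]
```

send_rows:
  plan:
    - [30,0.6,0,0,0,0]
    - [50,0.6,0,0,0,0]
    - [58,0.6,0,0,0,0]
    - [62,0.6,0,0,0,0]
    - [65,0.6,0,0,0,0]
    - [68,0.6,0,0,0,0]
    - [71,0.6,0,0,0,0]
    - [74,0.6,0,0,0,0]
    - [75,0.6,0,0,0,0]
    - [75,0.6,0,0,0,0]

```text
clock: 35.55
tcp_pos: [0.4775, 0.0406, 0.0157]
orientation: [0.505, 0.495, 0.505, -0.495]
wrist_force: [0.4, -0.1, -1.7]
finger_gap: 0.0359
```

send_rows:
  plan:
    - [0,0,0,0,0,0]
    - [0,0,0,0,0,0]
    - [0,0,0,0,0,0]
    - [0,0,0,0,0,0]
    - [-10,0,0,0,0,0]
    - [-40,0,0,0,0,0]
    - [-90,0,10,0,0,0]
    - [-140,0,50,0,0,0]
    - [-180,0,100,0,0,0]
    - [-190,0,140,0,0,0]
  claw: 54

```text
clock: 36.8
tcp_pos: [0.4816, -0.1013, 0.2098]
orientation: [0.507, 0.496, 0.503, -0.494]
wrist_force: [0.8, 0.0, -1.5]
finger_gap: 0.0544
```

send_rows:
  plan:
    - [0,0,30,0,0,0]
    - [0,0,60,0,0,0]
    - [0,0,60,0,0,0]
    - [0,0,60,0,0,0]
    - [0,0,60,0,0,0]
    - [0,0,60,0,0,0]
    - [0,0,60,0,0,0]
    - [0,0,60,0,0,0]
    - [0,0,60,0,0,0]
    - [0,0,60,0,0,0]
  claw: 70

```text
clock: 38.05
tcp_pos: [0.4812, -0.1594, 0.2058]
orientation: [0.505, 0.495, 0.505, -0.495]
wrist_force: [-0.7, 0.1, -0.2]
finger_gap: 0.0702
```

Run:
```python
from h import *
st();c=Cam("wrist");c.save("w16")
```

```text
t38.05 tcp [ 481.2 -159.4  205.8] x [ 0.  0. -1.] y [1.    0.018 0.   ] yaw1.05 F [-0.7  0.1 -0.2] gap70.2 q [-0.48  0.19 -0.18  1.2   0.    1.07]
```

View pics/w16.png

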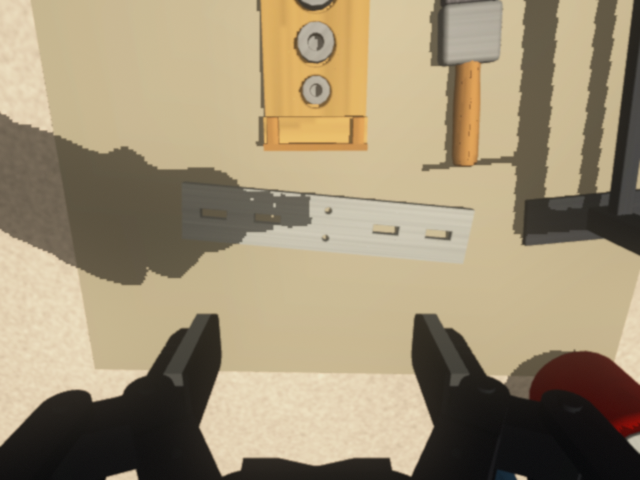

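Run:
```python
from h import *
c=Cam("wrist")
a=c.f[170:250,170:250];b=c.f[200:280,410:490]
cv2.imwrite("pics/w16z.png",np.hstack([cv2.resize(x,(400,400),interpolation=cv2.INTER_CUBIC) for x in (a,b)]))
```

```text
(no output)
```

View pics/w16z.png

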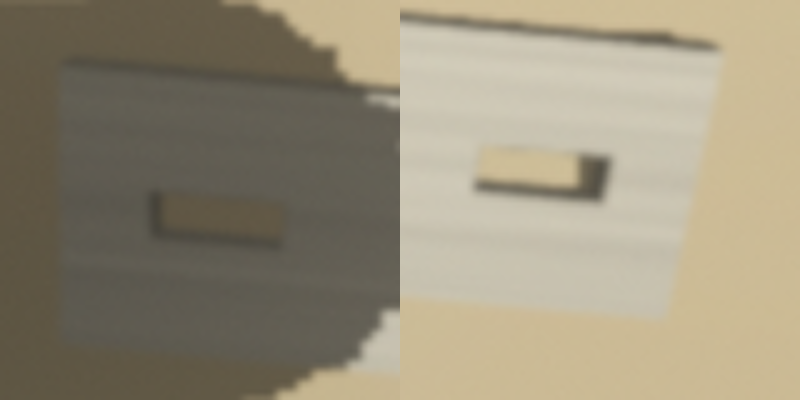

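Run:
```python
from h import *
c=Cam("wrist")
q=np.array([(62,68),(62,345),(320,48),(270,318)])/5-.4+np.array([(170,170),(170,170),(410,200),(410,200)])
for z in (.008,):
    K=c.onz(q,z); print(np.round(K*1000,1))
    print(K.mean(0), np.linalg.norm(K[0]-K[1]),np.linalg.norm(K[2]-K[3]),np.linalg.norm(K[0]-K[2]),np.linalg.norm(K[1]-K[3]))
    d=(K[2]+K[3]-K[0]-K[1]); a=np.degrees(np.arctan2(d[1],d[0])); print("long axis dir",a)
t=Cam("top"); t.save("t16",(350,200,420,370),4)
# height by two views: wrist & top of strap's small holes
print(np.round(t.proj(K),1))
```

```text
[[ 372.8 -145.8    8. ]
 [ 368.8 -193.2    8. ]
 [ 612.  -163.4    8. ]
 [ 609.9 -211.4    8. ]]
[ 0.49089432 -0.17843877  0.008     ] 0.0475619547778952 0.04810176601631341 0.23992181524098635 0.24182941325508173
long axis dir -4.276109940191027
[[358.1 323. ]
 [379.7 327.2]
 [375.8 217.8]
 [396.8 220.9]]
```

View pics/t16.png

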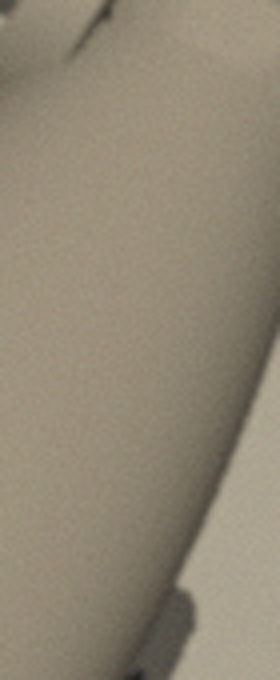

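Run:
```python
from h import *
go([.4909,-.1784,.12],yaw=np.radians(85.72))
```

```text
row [85.8, 9.3, 19.2] [-84.67, -0.0, -0.0]
```

send_rows:
  plan:
    - [0,9,19,-10.5,0,0]
    - [0,9,19,-21,0,0]
    - [0,9,19,-31.5,0,0]
    - [20,9,19,-42,0,0]
    - [40,9,19,-52.5,0,0]
    - [60,9,19,-63,0,0]
    - [80,9,19,-73.5,0,0]
    - [86,9,19,-84.7,0,0]
    - [86,9,19,-84.7,0,0]
    - [86,9,19,-84.7,0,0]
  claw: 70

```text
clock: 39.5
tcp_pos: [0.4909, -0.1784, 0.1202]
orientation: [0.707, 0.027, 0.706, -0.027]
wrist_force: [-0.0, -0.3, 0.3]
finger_gap: 0.0703
```

Run:
```python
from h import *
st();c=Cam("wrist");c.save("w17")
K=np.array([[.3728,-.1458,.008],[.3688,-.1932,.008],[.612,-.1634,.008],[.6099,-.2114,.008]]);print(c.proj(K))
```

```text
t39.50 tcp [ 490.9 -178.4  120.2] x [ 0.001 -0.    -1.   ] y [ 0.077  0.997 -0.   ] yaw85.59 F [-0.  -0.3  0.3] gap70.3 q [-0.5   0.27 -0.29  1.01  0.   -0.43]
[[360.66347685  21.66077938]
 [272.49304502  21.08040924]
 [351.02134842 391.72869337]
 [284.4796951  393.6258269 ]]
```

View pics/w17.png

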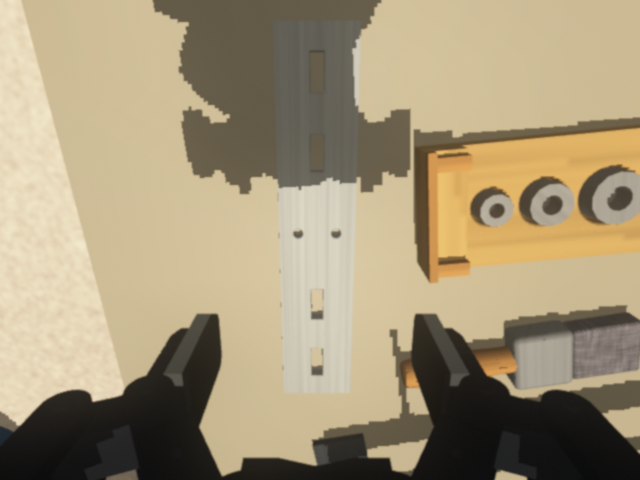

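send_rows:
  plan:
    - [40,0,0,-0.1,0,0]
    - [80,0,0,-0.1,0,0]
    - [105,0,0,-0.1,0,0]
    - [115,0,0,-0.1,0,0]
    - [119,0,0,-0.1,0,0]
    - [120,0,0,-0.1,0,0]
    - [120,0,0,-0.1,0,0]
    - [120,0,0,-0.1,0,0]
    - [120,0,0,-0.1,0,0]
    - [120,0,0,-0.1,0,0]
  claw: 60

```text
clock: 40.8
tcp_pos: [0.4907, -0.1783, -0.0001]
orientation: [0.707, 0.026, 0.707, -0.026]
wrist_force: [0.3, -0.8, -0.4]
finger_gap: 0.0599
```

Run:
```python
from h import *
st();c=Cam("wrist");c.save("w18",(160,180,480,420),2.5)
```

```text
t40.80 tcp [ 4.907e+02 -1.783e+02 -1.000e-01] x [ 0. -0. -1.] y [0.072 0.997 0.   ] yaw85.85 F [ 0.3 -0.8 -0.4] gap59.9 q [-0.5   0.4  -0.44  0.72  0.   -0.43]
```

View pics/w18.png

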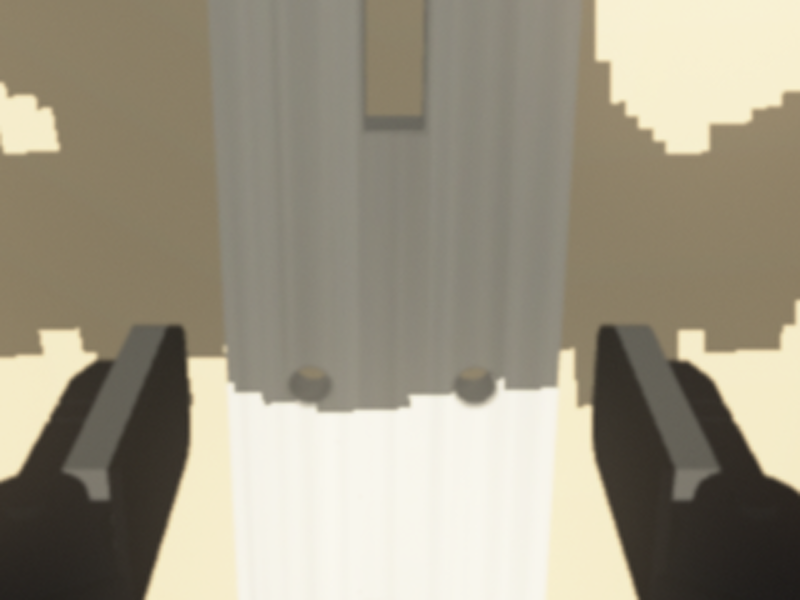

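send_rows:
  plan:
    - [0.5,0,0,0,0,0]
    - [1,0,0,0,0,0]
    - [1,0,0,0,0,0]
    - [1,0,0,0,0,0]
    - [1,0,0,0,0,0]
    - [1,0,0,0,0,0]
    - [1,0,0,0,0,0]
    - [1,0,0,0,0,0]
    - [1,0,0,0,0,0]
    - [1,0,0,0,0,0]
  claw: 38
  newtons: 70

```text
clock: 42.1
tcp_pos: [0.4907, -0.1782, -0.0]
orientation: [0.707, 0.026, 0.706, -0.026]
wrist_force: [-3.4, 1.0, 11.4]
finger_gap: 0.0455
```

send_rows:
  plan:
    - [-2,0,0,0,0,0]
    - [-6,0,0,0,0,0]
    - [-15,0,0,0,0,0]
    - [-30,0,0,0,0,0]
    - [-50,0,0,0,0,0]
    - [-70,0,0,0,0,0]
    - [-90,0,0,0,0,0]
    - [-90,0,0,0,0,0]
    - [-90,0,0,0,0,0]
    - [-90,0,0,0,0,0]

```text
clock: 43.35
tcp_pos: [0.4899, -0.1779, 0.0879]
orientation: [0.706, 0.026, 0.707, -0.025]
wrist_force: [0.3, 0.8, -2.8]
finger_gap: 0.0459
```

Run:
```python
from h import *
st();c=Cam("wrist");c.save("w19")
go([*TO,.09],yaw=TY)
```

```text
t43.35 tcp [ 489.9 -177.9   87.9] x [-0.002  0.001 -1.   ] y [0.072 0.997 0.001] yaw85.85 F [ 0.3  0.8 -2.8] gap45.9 q [-0.5   0.3  -0.34  0.93  0.   -0.43]
row [-1.9, 191.7, -26.2] [84.82, -0.11, 0.03]
```

View pics/w19.png

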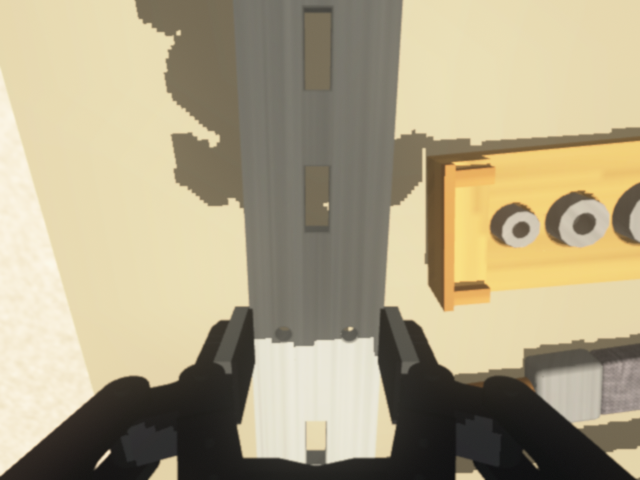

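send_rows:
  plan:
    - [-10,25,0,5,0,0]
    - [-22,50,-5,15,0,0]
    - [-32,75,-10,25.5,0,0]
    - [-32,100,-15,36,0,0]
    - [-32,125,-20,46.5,0,0]
    - [-32,150,-25,57,0,0]
    - [-32,175,-26.5,67.5,0,0]
    - [-32,192,-26.5,78,0,0]
    - [-32,192,-26.5,84.8,0,0]
    - [-32,192,-26.5,84.8,0,0]

```text
clock: 44.65
tcp_pos: [0.4777, 0.0155, 0.1203]
orientation: [0.505, 0.495, 0.505, -0.495]
wrist_force: [-0.0, -0.1, -3.1]
finger_gap: 0.0458
```

Run:
```python
from h import *
st();c=Cam("wrist");c.save("w20");t=Cam("top");t.save("t20",(210,200,530,370),2.5)
go([.4773,.0158,.05],yaw=TY)
```

```text
t44.65 tcp [477.7  15.5 120.3] x [-0.001  0.    -1.   ] y [ 1.     0.02  -0.001] yaw1.16 F [-0.  -0.1 -3.1] gap45.8 q [-0.14  0.19 -0.39  0.98  0.    1.41]
row [70.4, -0.4, -0.7] [0.14, -0.01, 0.04]
```

View pics/w20.png

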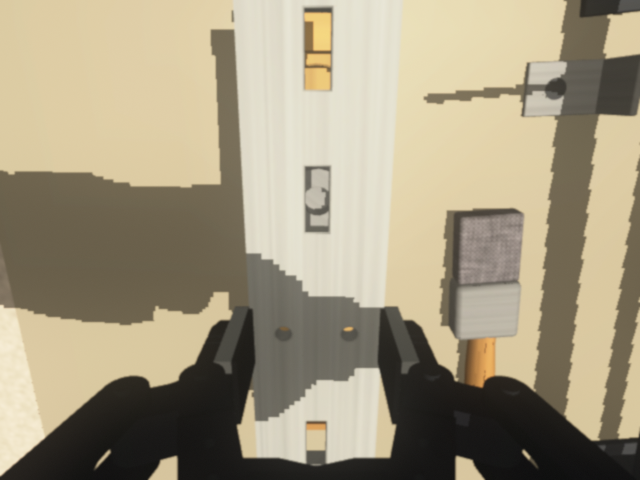

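View pics/t20.png

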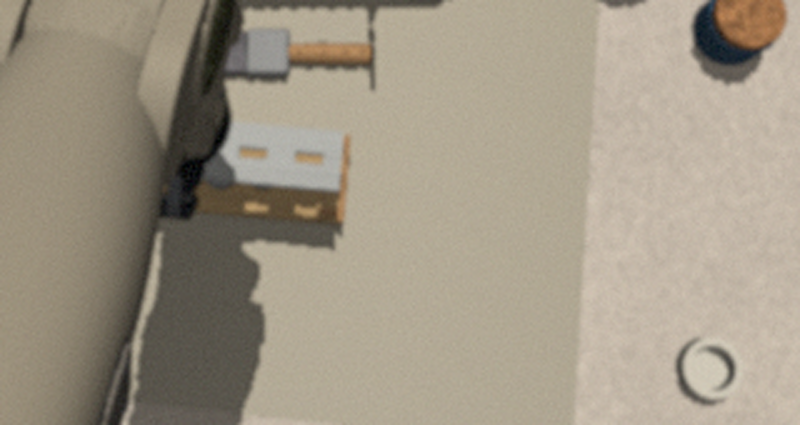

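send_rows:
  plan:
    - [20,-0.4,-0.5,0.1,0,0]
    - [45,-0.4,-0.5,0.1,0,0]
    - [65,-0.4,-0.5,0.1,0,0]
    - [75,-0.4,-0.5,0.1,0,0]
    - [80,-0.4,-0.5,0.1,0,0]
    - [80,-0.4,-0.5,0.1,0,0]
    - [80,-0.4,-0.5,0.1,0,0]
    - [80,-0.4,-0.5,0.1,0,0]
    - [80,-0.4,-0.5,0.1,0,0]
    - [80,-0.4,-0.5,0.1,0,0]

```text
clock: 46.0
tcp_pos: [0.4777, 0.0157, 0.041]
orientation: [0.504, 0.496, 0.504, -0.496]
wrist_force: [0.1, 1.1, -3.7]
finger_gap: 0.0454
```

Run:
```python
from h import *
st();c=Cam("wrist");c.save("w21");t=Cam("scene");t.save("s21",(280,230,430,340),5)
```

```text
t46.00 tcp [477.7  15.7  41. ] x [ 0.  0. -1.] y [1.    0.017 0.   ] yaw0.96 F [ 0.1  1.1 -3.7] gap45.4 q [-0.14  0.28 -0.51  0.79  0.    1.42]
```

View pics/w21.png

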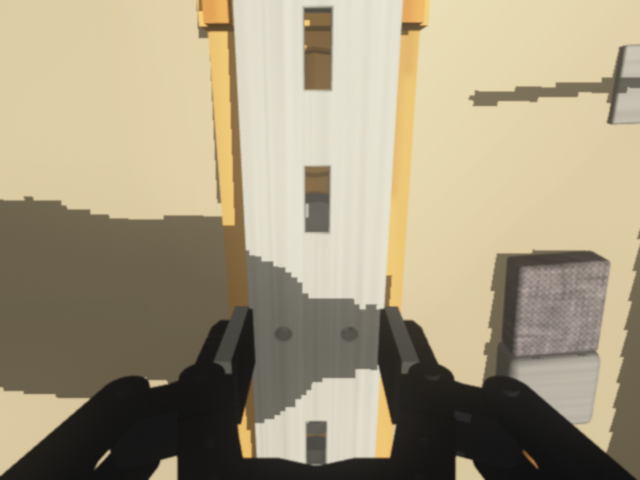

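View pics/s21.png

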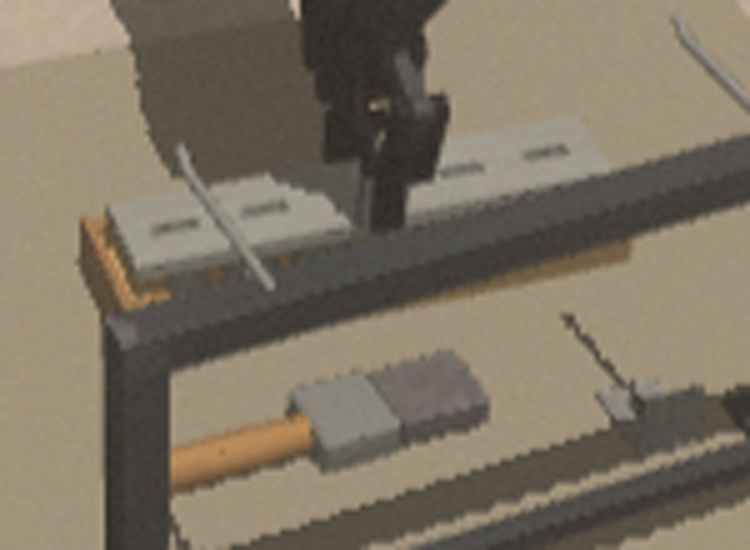

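send_rows:
  plan:
    - [2,0,0,0,0,0]
    - [4,0,0,0,0,0]
    - [6,0,0,0,0,0]
    - [7.5,0,0,0,0,0]
    - [9,0,0,0,0,0]
    - [10,0,0,0,0,0]
    - [11,0,0,0,0,0]
    - [12,0,0,0,0,0]
    - [12,0,0,0,0,0]
    - [12,0,0,0,0,0]

```text
clock: 47.35
tcp_pos: [0.4776, 0.0157, 0.0288]
orientation: [0.504, 0.496, 0.504, -0.496]
wrist_force: [0.0, -0.3, -2.3]
finger_gap: 0.0454
```

Run:
```python
from h import *
st();c=Cam("wrist");c.save("w22",(160,0,480,240),2.5);t=Cam("scene");t.save("s22",(280,230,430,340),5)
```

```text
t47.35 tcp [477.6  15.7  28.8] x [ 0.  0. -1.] y [1.    0.017 0.   ] yaw0.95 F [ 0.  -0.3 -2.3] gap45.4 q [-0.14  0.29 -0.52  0.76  0.    1.42]
```

View pics/w22.png

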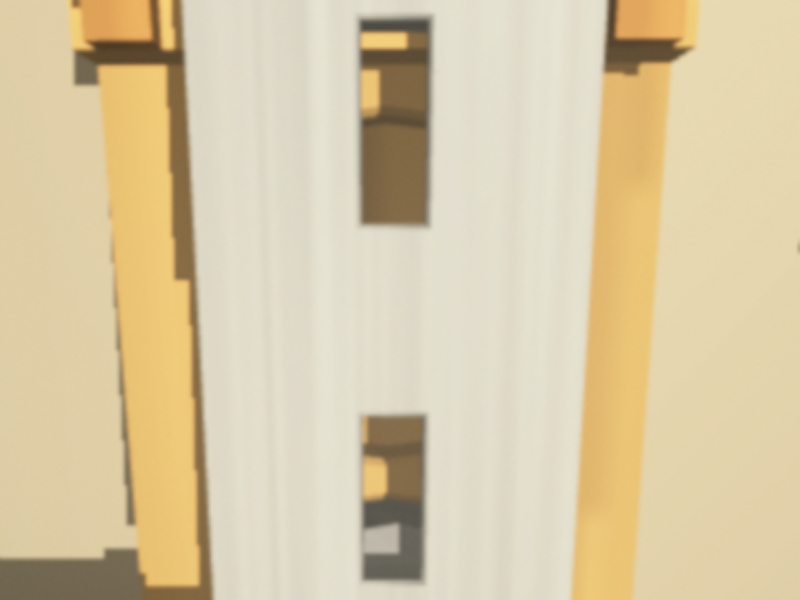

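View pics/s22.png

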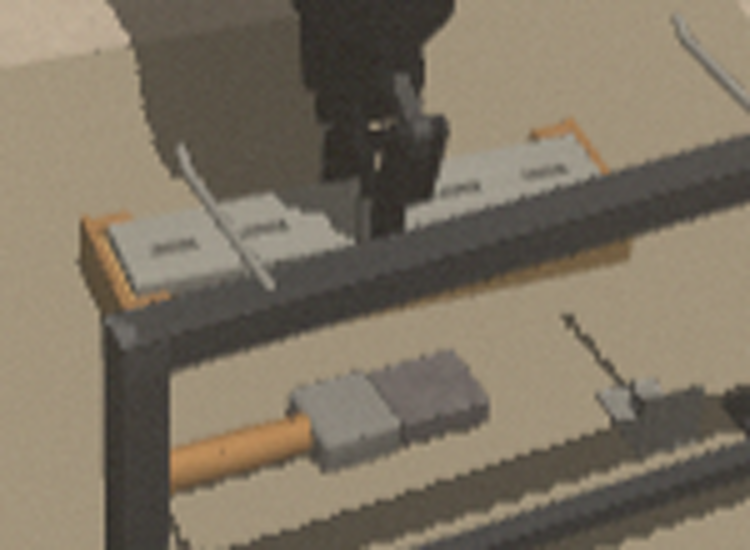

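send_rows:
  plan:
    - [0.5,0,0,0,0,0]
    - [0.5,0,0,0,0,0]
    - [0.5,0,0,0,0,0]
    - [0.5,0,0,0,0,0]
    - [0.5,0,0,0,0,0]
    - [-10,0,0,0,0,0]
    - [-40,0,0,0,0,0]
    - [-90,0,0,0,0,0]
    - [-150,0,0,0,0,0]
    - [-200,0,0,0,0,0]
  claw: 60

```text
clock: 48.7
tcp_pos: [0.4777, 0.0157, 0.232]
orientation: [0.505, 0.496, 0.504, -0.495]
wrist_force: [0.8, -0.3, 0.2]
finger_gap: 0.0602
```

Run:
```python
from h import *
st();c=Cam("wrist");c.save("w23");t=Cam("scene");t.save("s23",(280,230,430,340),5)
t=Cam("top");t.save("t23",(60,180,220,300),5); t.save("t23b",(200,120,420,300),3)
```

```text
t48.70 tcp [477.7  15.7 232. ] x [ 0.002 -0.    -1.   ] y [1.    0.017 0.002] yaw0.96 F [ 0.8 -0.3  0.2] gap60.2 q [-0.14  0.12 -0.19  1.25  0.    1.42]
```

View pics/w23.png

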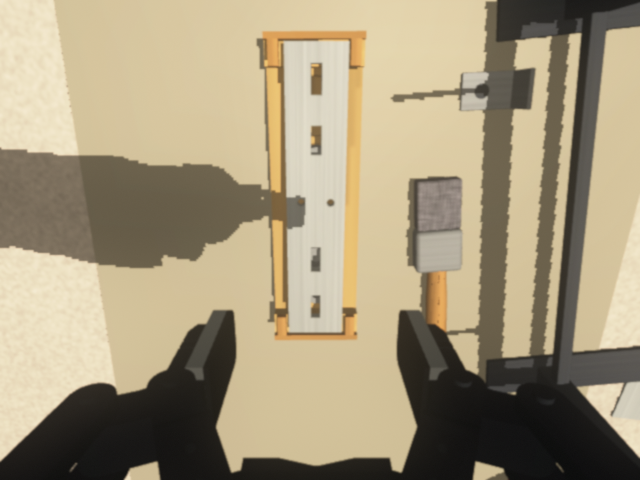

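View pics/t23.png

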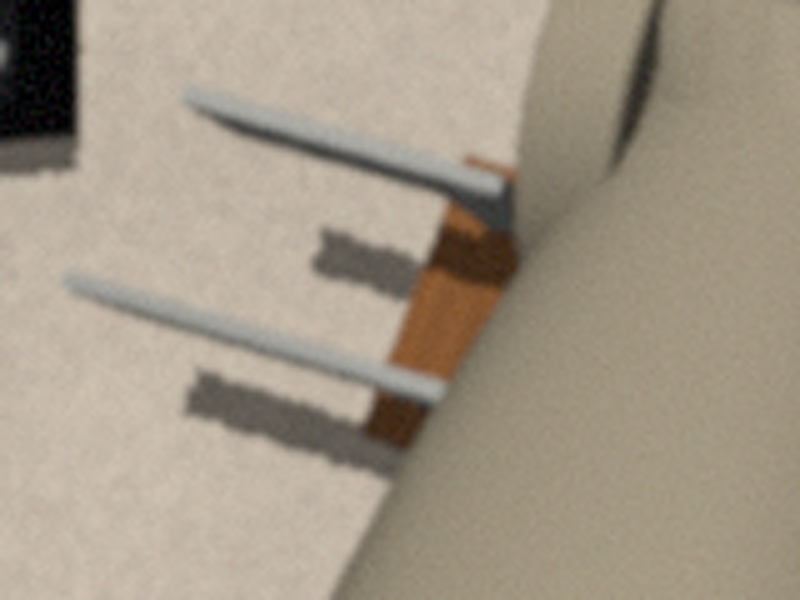

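View pics/t23b.png

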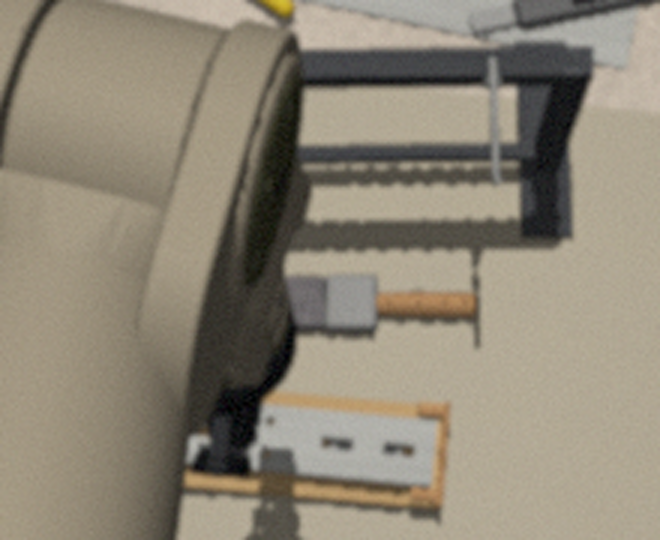

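Run:
```python
from h import *
t=Cam("top")
T=lambda u,v,z:t.onz([60+(u+.5)/5-.5,180+(v+.5)/5-.5],z)[0]
for n,a,b,z,L,yh in (("b",(444,391),(68,283),.128,170,44.5+23),("a",(502,184),(190,97),.148,140,28.7+23)):
    A=T(*a,z);B=T(*b,z);d=B-A;l=np.linalg.norm(d);u=d/l
    print(n,np.round(A*1000,1),np.round(B*1000,1),"len",l*1000,"y-dir deg",np.degrees(np.arctan2(u[1],u[0])),"grip",np.round((A+u*yh/1000)*1000,1))
```

```text
b [450.5 291.4 128. ] [477.9 451.  128. ] len 161.89113386472212 y-dir deg 80.26915653474617 grip [462.  357.9 128. ]
a [533.2 275.9 148. ] [555.4 407.4 148. ] len 133.37002959593707 y-dir deg 80.41085613335774 grip [541.8 326.8 148. ]
```

Run:
```python
from h import *
go([.50,.30,.27],yaw=np.radians(-9.7))
```

```text
row [-39.6, 26.5, -284.0] [10.66, 0.01, -0.2]
```

send_rows:
  plan:
    - [-20,5,-55,2,0,0]
    - [-40,10,-110,4,0,0]
    - [-40,15,-165,7,0,0]
    - [-40,20,-220,9,0,0]
    - [-40,26.5,-284,10.7,0,0]
    - [-40,26.5,-284,10.7,0,0]
    - [-40,26.5,-284,10.7,0,0]
    - [-40,26.5,-284,10.7,0,0]
    - [-40,26.5,-284,10.7,0,0]
    - [-40,26.5,-284,10.7,0,0]
  claw: 36

```text
clock: 50.15
tcp_pos: [0.4996, 0.2991, 0.2692]
orientation: [0.455, 0.541, 0.455, -0.541]
wrist_force: [0.4, 0.0, -0.2]
finger_gap: 0.0363
```

Run:
```python
from h import *
st();c=Cam("wrist");c.save("w24")
np.savez("w24.npz",f=c.f,rv=c.rv,t=c.t)
```

```text
t50.15 tcp [499.6 299.1 269.2] x [ 0.001  0.    -1.   ] y [ 0.985 -0.171  0.   ] yaw-9.83 F [ 0.4  0.  -0.2] gap36.3 q [ 0.4   0.32  0.15  1.4  -0.    2.14]
```

View pics/w24.png

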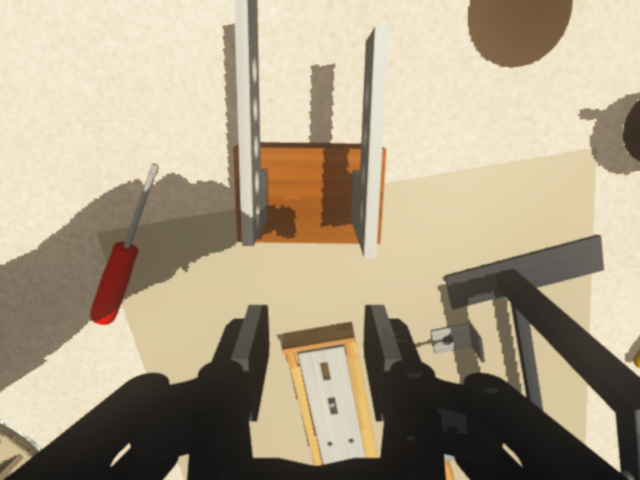

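Run:
```python
from h import *
c=Cam("wrist")
a=c.f[0:130,210:400];b=c.f[130:260,210:400]
cv2.imwrite("pics/w24a.png",cv2.resize(a,None,fx=4,fy=4,interpolation=cv2.INTER_CUBIC));cv2.imwrite("pics/w24b.png",cv2.resize(b,None,fx=4,fy=4,interpolation=cv2.INTER_CUBIC))
```

```text
(no output)
```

View pics/w24a.png

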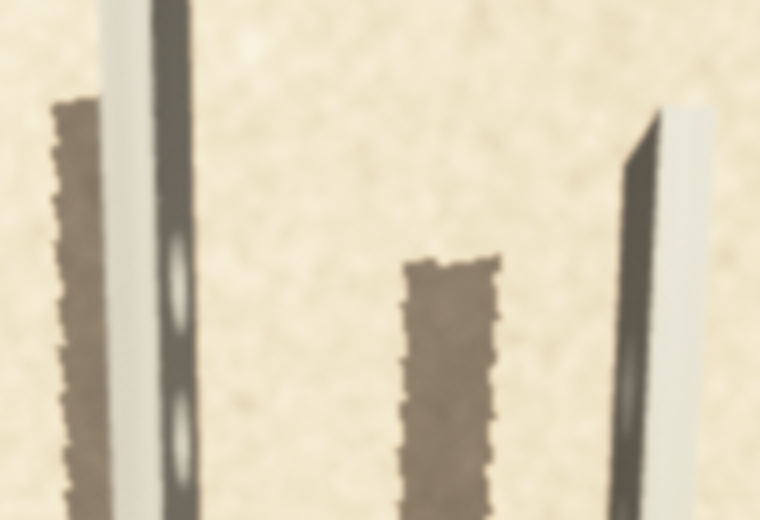

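View pics/w24b.png

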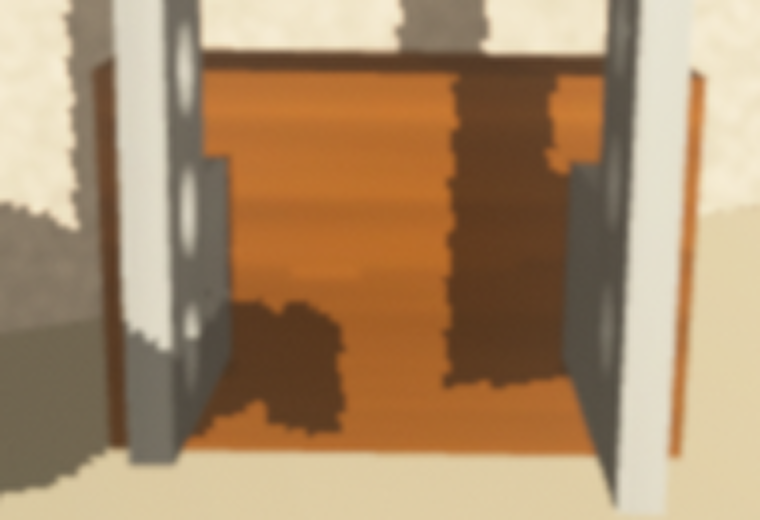

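Run:
```python
from h import *
c=Cam("wrist")
X=lambda u,v,z:c.onz([210+(u+.5)/4-.5,(v+.5)/4-.5],z)[0]
def rep(n,A,B,yh):
    d=B-A;l=np.linalg.norm(d);u=d/l
    print(n,np.round(A*1000,1),np.round(B*1000,1),"len",round(l*1000,1),"dir",round(np.degrees(np.arctan2(u[1],u[0])),2),"grip",np.round((A+u*yh/1000)*1000,1))
for dz in (0,-.005):
  rep("b",X(152.5,983,.128+dz),X(125,0,.128+dz),67.5)
  rep("a",X(642,1030,.148+dz),X(687,105,.148+dz),51.7)
# thickness a
print(np.linalg.norm(X(617,1030,.148)-X(667,1030,.148)),np.linalg.norm(X(128,983,.128)-X(177,983,.128)))
# rack top z .048 corners
for q in ((108,520+448),(680,520+455),(95,520+70),(704,520+75)): print(np.round(X(*q,.048)*1000,1))
S=Cam("scene");S.save("s24",(430,190,540,290),6)
```

```text
b [449.4 290.1 128. ] [479.7 441.4 128. ] len 154.3 dir 78.7 grip [462.7 356.3 128. ]
a [532.3 274.4 148. ] [556.7 410.9 148. ] len 138.6 dir 79.86 grip [541.4 325.3 148. ]
b [448.3 288.5 123. ] [479.1 442.5 123. ] len 157.0 dir 78.7 grip [461.5 354.7 123. ]
a [532.6 272.4 143. ] [557.5 411.5 143. ] len 141.3 dir 79.86 grip [541.7 323.3 143. ]
0.008312899250706357 0.008679441516185622
[422.1 270.1  48. ]
[549.6 246.1  48. ]
[438.8 352.6  48. ]
[565.1 329.5  48. ]
```

View pics/s24.png

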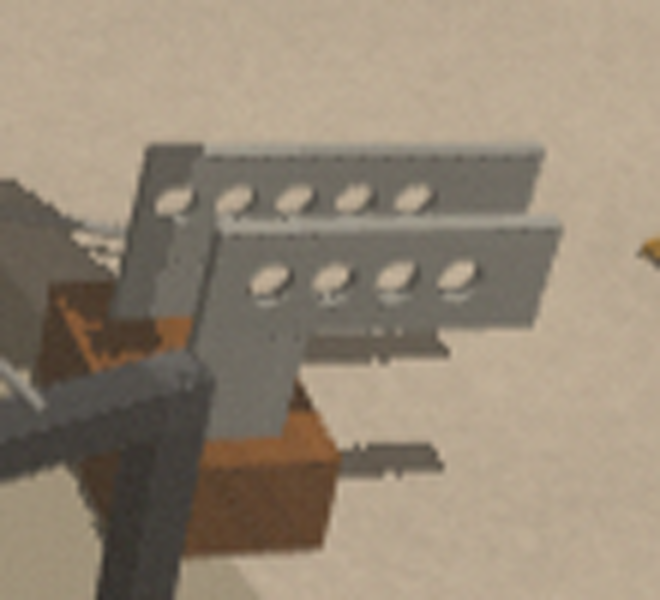

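Run:
```python
from h import *
go([.5414,.3255,.165],yaw=np.radians(-10.6))
```

```text
row [104.0, 36.9, -32.4] [0.83, -0.02, -0.02]
```

send_rows:
  plan:
    - [20,37,-32.4,0.8,0,0]
    - [40,37,-32.4,0.8,0,0]
    - [70,37,-32.4,0.8,0,0]
    - [95,37,-32.4,0.8,0,0]
    - [104,37,-32.4,0.8,0,0]
    - [104,37,-32.4,0.8,0,0]
    - [104,37,-32.4,0.8,0,0]
    - [104,37,-32.4,0.8,0,0]
    - [104,37,-32.4,0.8,0,0]
    - [104,37,-32.4,0.8,0,0]

```text
clock: 51.6
tcp_pos: [0.5415, 0.3258, 0.1652]
orientation: [0.452, 0.544, 0.452, -0.544]
wrist_force: [-0.8, 0.1, -0.1]
finger_gap: 0.0361
```

Run:
```python
from h import *
st();c=Cam("wrist");c.save("w25")
print(c.proj([[.5323,.2744,.148],[.5567,.4109,.148],[.5414,.3253,.148]]))
go([.5414,.3255,.135],yaw=np.radians(-10.6))
```

```text
t51.60 tcp [541.5 325.8 165.2] x [ 0.001  0.    -1.   ] y [ 0.983 -0.183  0.   ] yaw-10.55 F [-0.8  0.1 -0.1] gap36.1 q [0.41 0.45 0.08 1.2  0.   2.17]
[[315.9809769  406.21090706]
 [312.69179249  82.47488126]
 [314.9499634  304.4112227 ]]
row [30.0, 0.0, 0.3] [0.05, -0.02, -0.02]
```

View pics/w25.png

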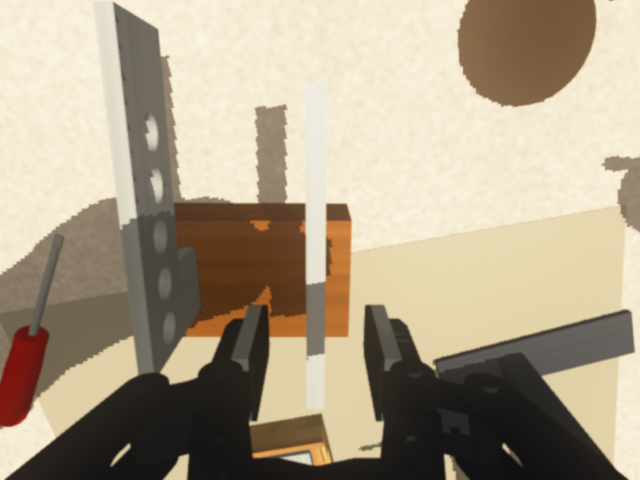

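send_rows:
  plan:
    - [15,0,0,0,0,0]
    - [25,0,0,0,0,0]
    - [30,0,0,0,0,0]
    - [30,0,0,0,0,0]
    - [30,0,0,0,0,0]
    - [30,0,0,0,0,0]
    - [30,0,0,0,0,0]
    - [30,0,0,0,0,0]
    - [30,0,0,0,0,0]
    - [30,0,0,0,0,0]

```text
clock: 52.9
tcp_pos: [0.5414, 0.3257, 0.1348]
orientation: [0.452, 0.544, 0.452, -0.544]
wrist_force: [0.2, -0.3, -0.4]
finger_gap: 0.0361
```

send_rows:
  plan:
    - [0,0,0,0,0,0]
    - [0,0,0,0,0,0]
    - [0,0,0,0,0,0]
    - [0,0,0,0,0,0]
    - [0,0,0,0,0,0]
    - [0,0,0,0,0,0]
    - [0,0,0,0,0,0]
    - [-2,0,0,0,0,0]
    - [-5,0,0,0,0,0]
    - [-5,0,0,0,0,0]
  claw: 2
  newtons: 70

```text
clock: 54.15
tcp_pos: [0.5413, 0.3257, 0.1397]
orientation: [-0.452, -0.544, -0.452, 0.544]
wrist_force: [-0.2, -0.3, -2.5]
finger_gap: 0.0061
```

Run:
```python
from h import *
st();c=Cam("wrist");c.save("w26")
```

```text
t54.15 tcp [541.3 325.7 139.7] x [-0. -0. -1.] y [ 0.983 -0.183 -0.   ] yaw-10.55 F [-0.2 -0.3 -2.5] gap6.1 q [0.41 0.46 0.04 1.15 0.   2.17]
```

View pics/w26.png

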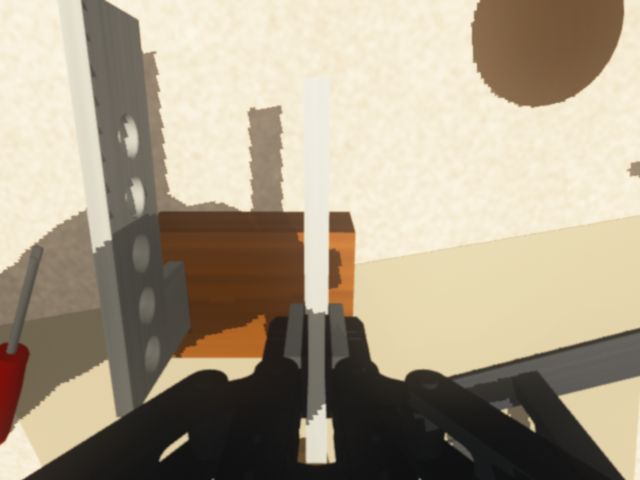

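```bash
cat >> h.py <<'E'
HY=np.radians(6.57); HX=np.array([np.cos(HY),np.sin(HY)])
TIP={'R':np.array([.6305,-.1217]),'L':np.array([.6043,.1057])}
E
python3 - <<'E'
from h import *
go([.5413,.3257,.23]); go([.54,.15,.23],yaw=HY); go([.55,-.13,.23],yaw=HY); go([*(TIP['R']-.03*HX),.23],yaw=HY)
E
```

```text
row [-90.4, 0.0, -0.0] [0.0, 0.0, 0.0]
row [-90.4, 30.9, 173.0] [-17.12, 0.0, 0.02]
row [-90.3, 92.0, 446.4] [-17.12, 0.0, 0.02]
row [-90.4, 140.9, 432.3] [-17.12, 0.0, 0.02]
```

send_rows:
  plan:
    - [-10,0,0,0,0,0]
    - [-35,0,0,0,0,0]
    - [-65,0,0,0,0,0]
    - [-90,0,0,0,0,0]
    - [-90,10,50,-5,0,0]
    - [-90,20,100,-10,0,0]
    - [-90,31,160,-17.1,0,0]
    - [-90,45,215,-17.1,0,0]
    - [-90,58,270,-17.1,0,0]
    - [-90,70,325,-17.1,0,0]

```text
clock: 55.45
tcp_pos: [0.5507, -0.0084, 0.2308]
orientation: [0.528, 0.471, 0.527, -0.47]
wrist_force: [0.7, -1.1, -2.5]
finger_gap: 0.0058
```

Run:
```python
from h import *
st(); go([.55,-.13,.23],yaw=HY); go([*(TIP['R']-.03*HX),.23],yaw=HY)
```

```text
t55.45 tcp [550.7  -8.4 230.8] x [ 0.001 -0.    -1.   ] y [0.993 0.114 0.001] yaw6.56 F [ 0.7 -1.1 -2.5] gap5.8 q [-0.16  0.26 -0.02  1.28  0.    1.3 ]
row [0.8, -14.6, 120.7] [-0.01, 0.02, -0.08]
row [0.9, 36.3, 121.7] [-0.01, 0.02, -0.08]
```

send_rows:
  plan:
    - [0,0,50,0,0,0]
    - [0,5,100,0,0,0]
    - [0,20,121.5,0,0,0]
    - [0,36,121.5,0,0,0]
    - [0,36,121.5,0,0,0]
    - [0,36,121.5,0,0,0]
    - [0,36,121.5,0,0,0]
    - [0,36,121.5,0,0,0]
    - [0,36,121.5,0,0,0]
    - [0,36,121.5,0,0,0]

```text
clock: 56.7
tcp_pos: [0.6002, -0.1231, 0.2299]
orientation: [0.528, 0.471, 0.528, -0.471]
wrist_force: [0.3, -0.2, -4.0]
finger_gap: 0.0059
```

Run:
```python
from h import *
st();c=Cam("wrist");c.save("w27");s=Cam("scene");s.save("s27",(280,200,480,350),4);t=Cam("top");t.save("t27",(330,120,420,240),5)
```

```text
t56.70 tcp [ 600.2 -123.1  229.9] x [ 0.  0. -1.] y [0.993 0.114 0.   ] yaw6.56 F [ 0.3 -0.2 -4. ] gap5.9 q [-0.33  0.39  0.15  1.33  0.    1.12]
```

View pics/w27.png

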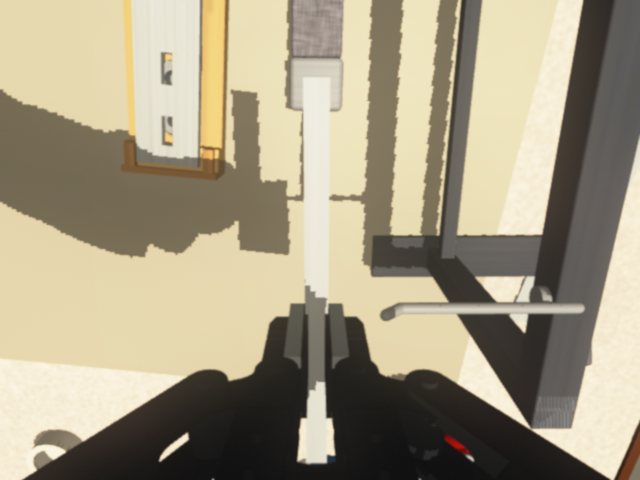

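View pics/s27.png

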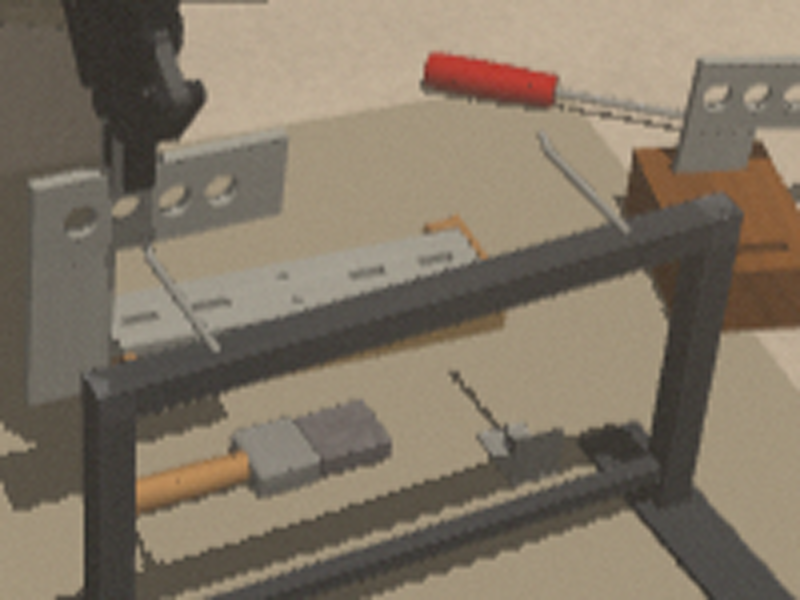

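View pics/t27.png

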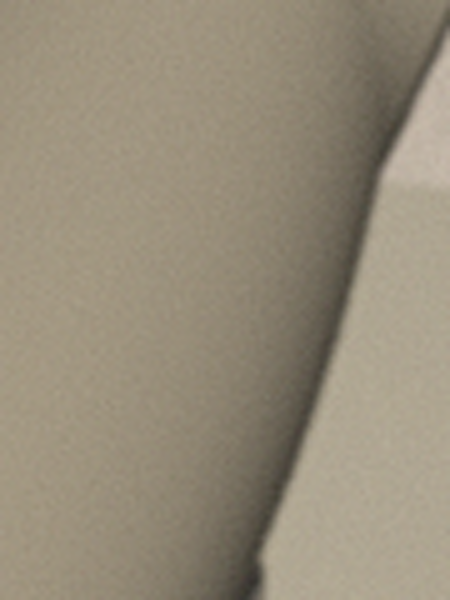

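Run:
```python
from h import *
c=Cam("wrist");p,r,s=pose();c.save("w27z",(360,290,600,330),3.3)
for q,z in (((420,308.5),.21),((580,309),.21),((383,314.5),.2160)):
    P=c.onz(q,z)[0]; print(np.round(P*1000,1),np.round(r.inv().apply(P-p)*1000,1))
# plate end edges for the hold offset: top edge z ~ p.z+.0132
for q in ((316,78),(315.5,463)):
    P=c.onz(q,p[2]+.0132)[0]; print("end",np.round(r.inv().apply(P-p)*1000,1))
```

```text
[ 645.  -122.1  210. ] [19.8 44.5  4. ]
[ 712.9 -114.6  210. ] [ 19.8 112.8   4.3]
[ 628.4 -123.5  216. ] [13.8 27.9  3.5]
end [-13.2   0.3 -86.6]
end [-13.2  -0.   53.7]
```

View pics/w27z.png

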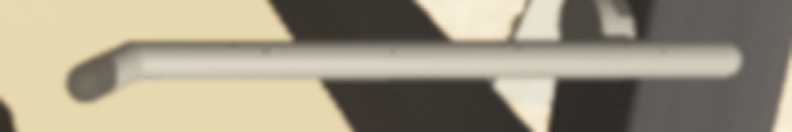

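send_rows:
  plan:
    - [4,0,2.2,0,0,0]
    - [4,0,2.2,0,0,0]
    - [4,8,2.2,0,0,0]
    - [4,16,2.2,0,0,0]
    - [4,24,2.2,0,0,0]
    - [4,30,2.2,0,0,0]
    - [4,36,2.2,0,0,0]
    - [4,42,2.2,0,0,0]
    - [4,42,2.2,0,0,0]
    - [4,42,2.2,0,0,0]

```text
clock: 58.15
tcp_pos: [0.6421, -0.1206, 0.2257]
orientation: [0.528, 0.471, 0.528, -0.471]
wrist_force: [-0.0, -0.1, -2.1]
finger_gap: 0.0056
```

Run:
```python
from h import *
st();c=Cam("wrist");c.save("w28",(240,200,560,440),2.5);s=Cam("scene");s.save("s28",(280,220,400,310),6)
```

```text
t58.15 tcp [ 642.1 -120.6  225.7] x [-0.  0. -1.] y [ 0.993  0.114 -0.   ] yaw6.55 F [-0.  -0.1 -2.1] gap5.6 q [-0.31  0.47  0.27  1.37  0.    1.15]
```

View pics/w28.png

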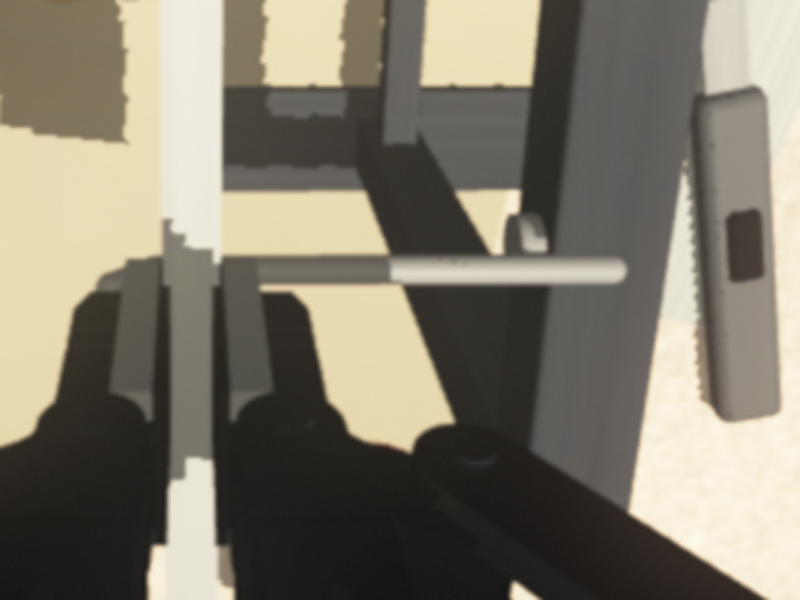

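View pics/s28.png

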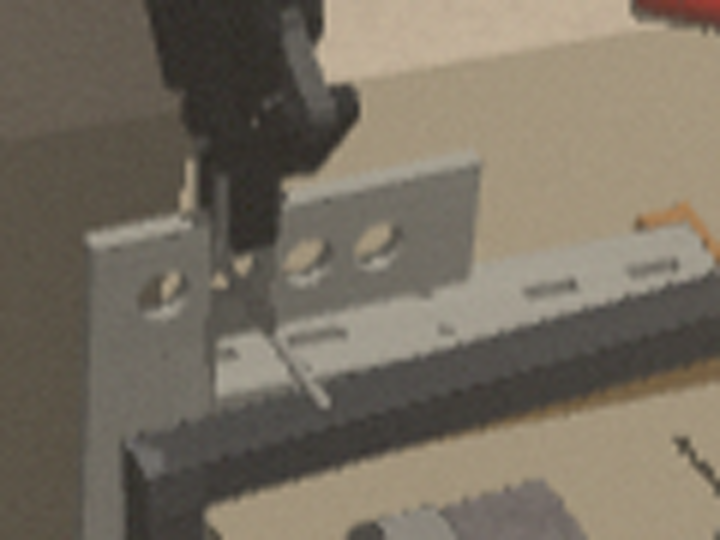

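send_rows:
  plan:
    - [0,6,0,0,0,0]
    - [0,12,0,0,0,0]
    - [0,12,0,0,0,0]
    - [3,12,0,0,0,0]
    - [6,12,0,0,0,0]
    - [8,12,0,0,0,0]
    - [9,12,0,0,0,0]
    - [9.5,12,0,0,0,0]
    - [9.5,12,0,0,0,0]
    - [9.5,12,0,0,0,0]

```text
clock: 59.5
tcp_pos: [0.6541, -0.1192, 0.2168]
orientation: [0.528, 0.471, 0.528, -0.471]
wrist_force: [-3.0, 0.6, 1.8]
finger_gap: 0.006
```

Run:
```python
from h import *
st();s=Cam("scene");s.save("s29",(280,220,400,310),6)
```

```text
t59.50 tcp [ 654.1 -119.2  216.8] x [ 0. -0. -1.] y [0.993 0.114 0.   ] yaw6.55 F [-3.   0.6  1.8] gap6.0 q [-0.3   0.5   0.29  1.36  0.    1.16]
```

View pics/s29.png

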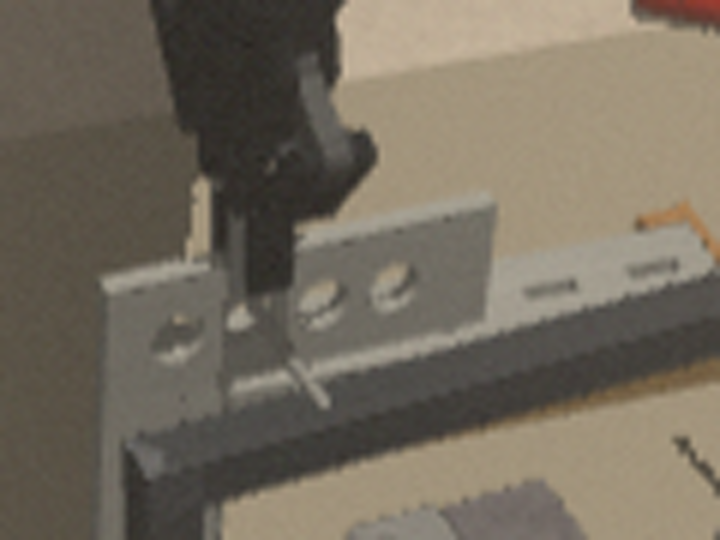

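send_rows:
  plan:
    - [0,0,0,0,0,0]
    - [0,0,0,0,0,0]
    - [0,0,0,0,0,0]
    - [0,0,0,0,0,0]
    - [0,0,0,0,0,0]
    - [-5,0,0,0,0,0]
    - [-15,0,0,0,0,0]
    - [-30,0,0,0,0,0]
    - [-50,0,0,0,0,0]
    - [-80,0,0,0,0,0]
  claw: 24

```text
clock: 60.8
tcp_pos: [0.6539, -0.1191, 0.2975]
orientation: [0.528, 0.471, 0.528, -0.471]
wrist_force: [0.7, -0.6, -0.4]
finger_gap: 0.0239
```

Run:
```python
from h import *
st();s=Cam("scene");s.save("s30",(270,200,500,370),3.4);c=Cam("wrist");c.save("w30")
go([.55,-.05,.28],yaw=np.radians(-10.6)); go([.4627,.3563,.2],yaw=np.radians(-10.9))
```

```text
t60.80 tcp [ 653.9 -119.1  297.5] x [-0.  0. -1.] y [ 0.993  0.114 -0.   ] yaw6.55 F [ 0.7 -0.6 -0.4] gap23.9 q [-0.3   0.5   0.49  1.56  0.    1.16]
row [20.5, -97.1, -81.3] [17.15, 0.11, -0.42]
row [99.0, -138.0, -495.1] [17.45, 0.11, -0.42]
```

View pics/s30.png

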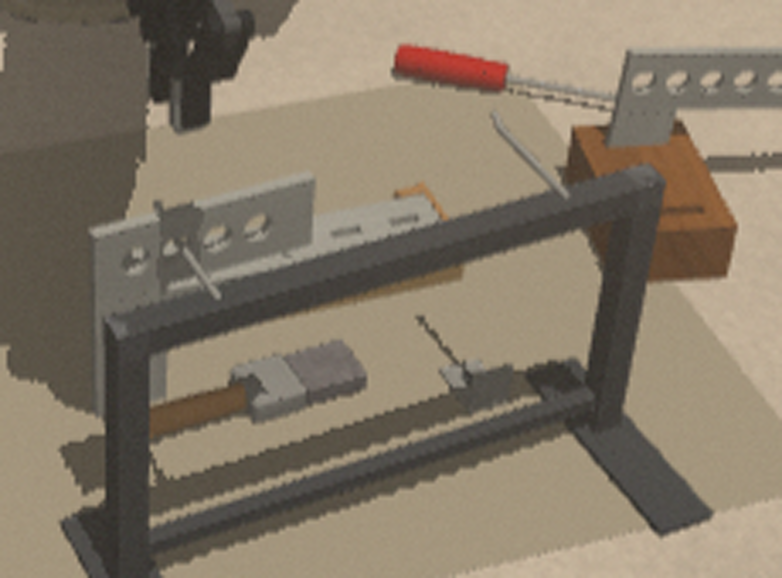

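View pics/w30.png

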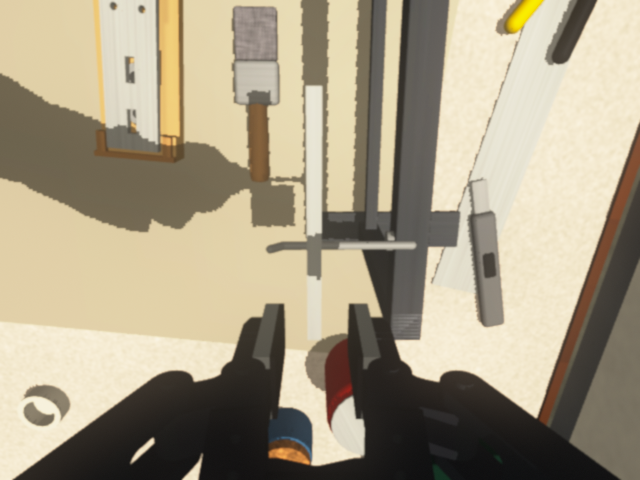

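send_rows:
  plan:
    - [0,-30,-50,2,0,0]
    - [0,-60,-100,5,0,0]
    - [0,-80,-155,8,0,0]
    - [0,-90,-215,11,0,0]
    - [10,-100,-275,14,0,0]
    - [25,-110,-335,17.7,0,0]
    - [40,-120,-395,17.7,0,0]
    - [60,-130,-450,17.7,0,0]
    - [90,-138,-495,17.7,0,0]
    - [97,-138,-495,17.7,0,0]
  claw: 36

```text
clock: 62.15
tcp_pos: [0.4582, 0.359, 0.1971]
orientation: [-0.45, -0.544, -0.451, 0.546]
wrist_force: [-0.4, 0.5, 0.0]
finger_gap: 0.0361
```

Run:
```python
from h import *
st(); go([.4627,.3563,.165],yaw=np.radians(-11.2));
```

```text
t62.15 tcp [458.2 359.  197.1] x [-0.003 -0.001 -1.   ] y [ 0.982 -0.188 -0.003] yaw-10.86 F [-0.4  0.5  0. ] gap36.1 q [0.53 0.34 0.   1.23 0.   2.29]
row [32.1, 5.0, 1.7] [0.34, 0.1, 0.15]
```

send_rows:
  plan:
    - [10,1,0,0.2,0,0]
    - [20,1,0,0.2,0,0]
    - [30,1,0,0.2,0,0]
    - [35,1,0,0.2,0,0]
    - [35,1,0,0.2,0,0]
    - [35,1,0,0.2,0,0]
    - [35,1,0,0.2,0,0]
    - [35,1,0,0.2,0,0]
    - [35,1,0,0.2,0,0]
    - [35,1,0,0.2,0,0]

```text
clock: 63.4
tcp_pos: [0.4616, 0.3567, 0.1644]
orientation: [0.448, 0.547, 0.448, -0.547]
wrist_force: [-0.6, -0.1, 0.2]
finger_gap: 0.0358
```

Run:
```python
from h import *
st();c=Cam("wrist");c.save("w31")
go([.4627,.3563,.115],yaw=np.radians(-11.2)); print(c.proj([[.4494,.2901,.128],[.4627,.3563,.128],[.4797,.4414,.128]]))
```

```text
t63.40 tcp [461.6 356.7 164.4] x [ 0.  0. -1.] y [ 0.98  -0.197  0.   ] yaw-11.34 F [-0.6 -0.1  0.2] gap35.8 q [ 0.52  0.36 -0.06  1.16  0.    2.29]
row [49.3, 1.2, 0.1] [-0.14, -0.0, -0.0]
[[317.47248642 405.09833027]
 [317.51198321 284.40039524]
 [317.33670874  83.6284357 ]]
```

View pics/w31.png

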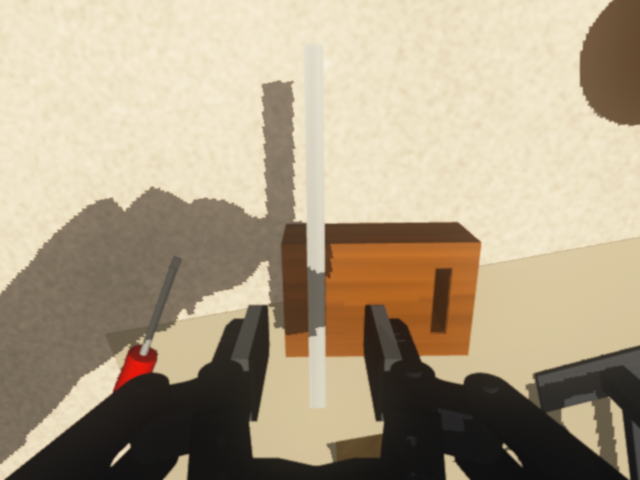

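send_rows:
  plan:
    - [15,0.2,0,-0.6,0,0]
    - [30,0.2,0,-0.6,0,0]
    - [42,0.2,0,-0.6,0,0]
    - [49.5,0.2,0,-0.6,0,0]
    - [49.5,0.2,0,-0.6,0,0]
    - [49.5,0.2,0,-0.6,0,0]
    - [49.5,0.2,0,-0.6,0,0]
    - [49.5,0.2,0,-0.6,0,0]
    - [49.5,0.2,0,-0.6,0,0]
    - [49.5,0.2,0,-0.6,0,0]

```text
clock: 64.7
tcp_pos: [0.4618, 0.3566, 0.1149]
orientation: [0.451, 0.545, 0.451, -0.545]
wrist_force: [-0.1, 0.6, 0.6]
finger_gap: 0.0358
```

send_rows:
  plan:
    - [0,0,0,0,0,0]
    - [0,0,0,0,0,0]
    - [0,0,0,0,0,0]
    - [0,0,0,0,0,0]
    - [0,0,0,0,0,0]
    - [0,0,0,0,0,0]
    - [0,0,0,0,0,0]
    - [-2,0,0,0,0,0]
    - [-5,0,0,0,0,0]
    - [-5,0,0,0,0,0]
  claw: 2
  newtons: 70

```text
clock: 65.95
tcp_pos: [0.4618, 0.3566, 0.1199]
orientation: [0.451, 0.545, 0.451, -0.545]
wrist_force: [-0.1, -0.2, -2.4]
finger_gap: 0.0059
```

Run:
```python
from h import *
st();c=Cam("wrist");c.save("w32")
go([.46,.356,.232]); go([.50,.25,.232],yaw=HY); go([.50,.105,.232],yaw=HY); go([*(TIP['L']-.03*HX),.23],yaw=HY)
```

```text
t65.95 tcp [461.8 356.6 119.9] x [ 0.  0. -1.] y [ 0.982 -0.186  0.   ] yaw-10.75 F [-0.1 -0.2 -2.4] gap5.9 q [ 0.52  0.38 -0.13  1.06 -0.    2.28]
row [-112.2, -1.7, 0.9] [0.0, 0.0, 0.0]
row [-112.2, 57.4, 97.6] [-17.32, -0.0, -0.0]
row [-112.2, 84.4, 240.1] [-17.32, -0.0, -0.0]
row [-110.2, 158.1, 228.8] [-17.32, -0.0, -0.0]
```

View pics/w32.png

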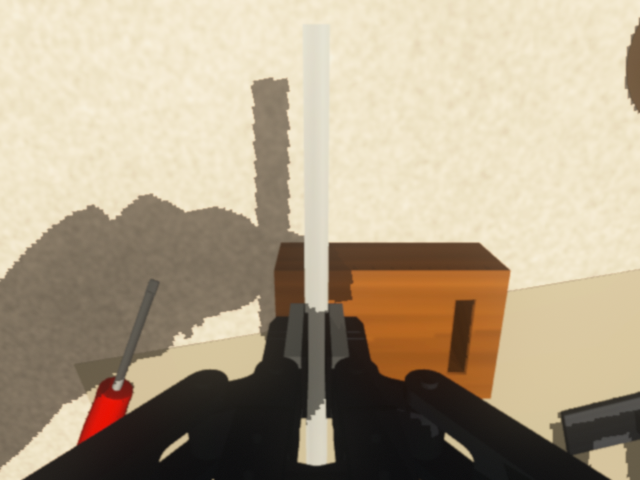

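send_rows:
  plan:
    - [-10,0,0,0,0,0]
    - [-35,0,0,0,0,0]
    - [-65,0,0,0,0,0]
    - [-95,0,0,0,0,0]
    - [-111,10,20,-2,0,0]
    - [-111,30,60,-8,0,0]
    - [-111,57,110,-15,0,0]
    - [-111,70,165,-17.3,0,0]
    - [-111,80,215,-17.3,0,0]
    - [-111,90,236,-17.3,0,0]

```text
clock: 67.25
tcp_pos: [0.5058, 0.1054, 0.2317]
orientation: [0.527, 0.471, 0.527, -0.471]
wrist_force: [0.4, 0.2, -2.2]
finger_gap: 0.0058
```

Run:
```python
from h import *
st(); go([*(TIP['L']-.03*HX),.23],yaw=HY)
```

```text
t67.25 tcp [505.8 105.4 231.7] x [ 0. -0. -1.] y [0.994 0.111 0.   ] yaw6.40 F [ 0.4  0.2 -2.2] gap5.8 q [ 0.05  0.2  -0.1   1.27 -0.    1.51]
row [1.7, 67.9, 10.7] [-0.17, 0.03, -0.02]
```

send_rows:
  plan:
    - [1.5,25,10.5,0,0,0]
    - [1.5,50,10.5,0,0,0]
    - [1.5,65,10.5,0,0,0]
    - [1.5,67,10.5,0,0,0]
    - [1.5,67,10.5,0,0,0]
    - [1.5,67,10.5,0,0,0]
    - [1.5,67,10.5,0,0,0]
    - [1.5,67,10.5,0,0,0]
    - [1.5,67,10.5,0,0,0]
    - [1.5,67,10.5,0,0,0]

```text
clock: 68.5
tcp_pos: [0.5739, 0.1052, 0.2293]
orientation: [0.528, 0.471, 0.528, -0.471]
wrist_force: [-0.4, -1.0, -1.4]
finger_gap: 0.0055
```

Run:
```python
from h import *
st();c=Cam("wrist");c.save("w33");s=Cam("scene");s.save("s33",(270,180,500,370),3.3)
```

```text
t68.50 tcp [573.9 105.2 229.3] x [ 0.  0. -1.] y [0.993 0.114 0.   ] yaw6.55 F [-0.4 -1.  -1.4] gap5.5 q [0.04 0.33 0.07 1.31 0.   1.5 ]
```

View pics/w33.png

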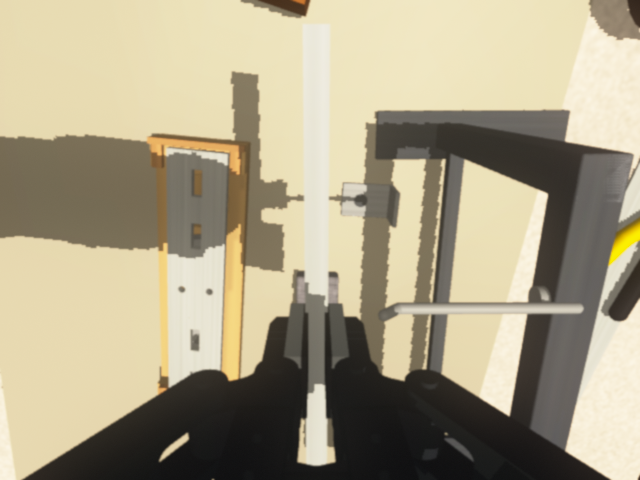

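View pics/s33.png

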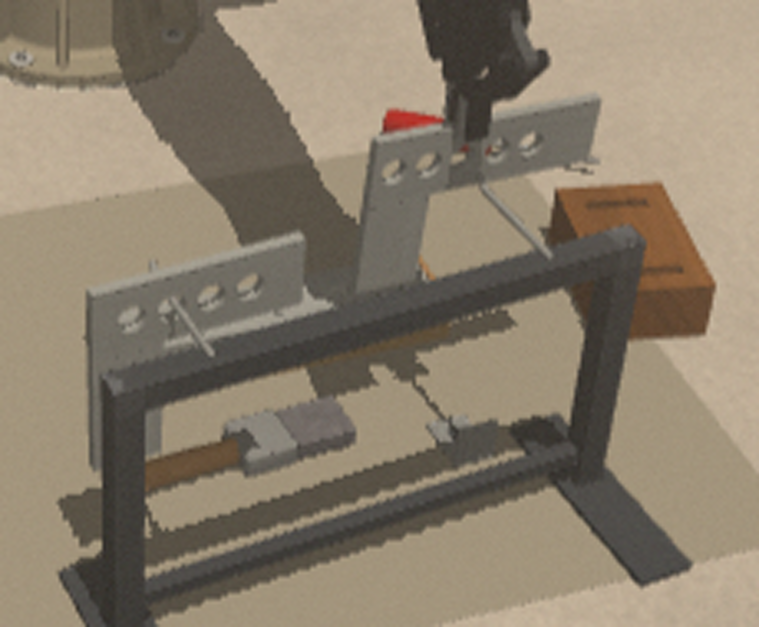

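Run:
```python
from h import *
c=Cam("wrist");p,r,s=pose()
for q,z in (((430,308.5),.21),((580,309),.21),((382,315),.2160)):
    P=c.onz(q,z)[0]; print(np.round(r.inv().apply(P-p)*1000,1))
for q in ((316,24),(315.5,465)):
    P=c.onz(q,p[2]+.0131)[0]; print("end",np.round(r.inv().apply(P-p)*1000,1))
```

```text
[19.3 48.7  3.7]
[ 19.3 112.5   4. ]
[13.3 27.4  3.5]
end [ -13.1    0.3 -100.4]
end [-13.1  -0.   54.8]
```

send_rows:
  plan:
    - [3.5,0,1.8,0,0,0]
    - [3.5,0,1.8,0,0,0]
    - [3.5,8,1.8,0,0,0]
    - [3.5,16,1.8,0,0,0]
    - [3.5,24,1.8,0,0,0]
    - [3.5,30,1.8,0,0,0]
    - [3.5,36,1.8,0,0,0]
    - [3.5,42,1.8,0,0,0]
    - [3.5,42,1.8,0,0,0]
    - [3.5,42,1.8,0,0,0]

```text
clock: 69.9
tcp_pos: [0.6157, 0.1082, 0.2257]
orientation: [0.528, 0.471, 0.528, -0.471]
wrist_force: [-0.5, -0.4, -2.4]
finger_gap: 0.0059
```

Run:
```python
from h import *
st();c=Cam("wrist");c.save("w34",(240,200,560,440),2.5)
```

```text
t69.90 tcp [615.7 108.2 225.7] x [-0.  0. -1.] y [ 0.993  0.114 -0.   ] yaw6.56 F [-0.5 -0.4 -2.4] gap5.9 q [0.05 0.41 0.18 1.34 0.   1.5 ]
```

View pics/w34.png

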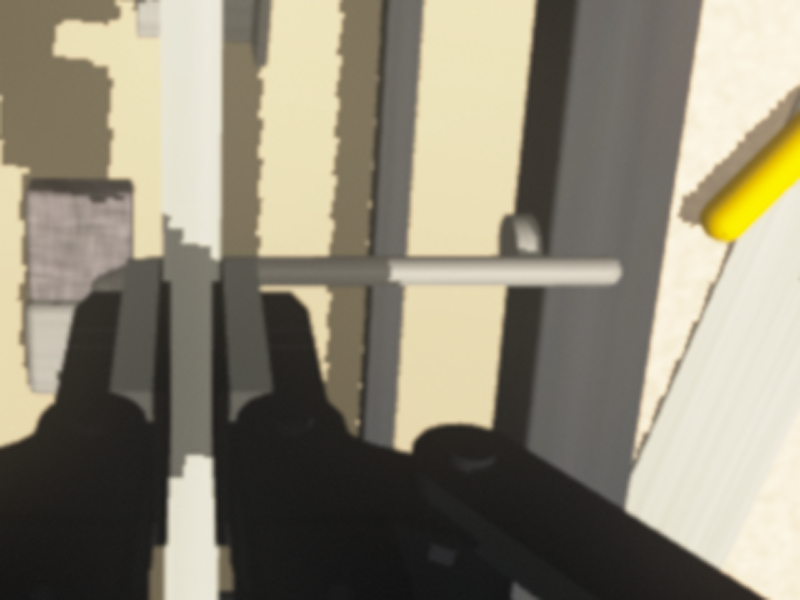

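Tip passes through the hole with no force, as with plate_a. Advance and lower.

send_rows:
  plan:
    - [0,6,0,0,0,0]
    - [0,12,0,0,0,0]
    - [0,12,0,0,0,0]
    - [3,12,0,0,0,0]
    - [6,12,0,0,0,0]
    - [8,12,0,0,0,0]
    - [9,12,0,0,0,0]
    - [9.5,12,0,0,0,0]
    - [9.5,12,0,0,0,0]
    - [9.5,12,0,0,0,0]

```text
clock: 71.2
tcp_pos: [0.6276, 0.1095, 0.2177]
orientation: [0.528, 0.471, 0.527, -0.47]
wrist_force: [-3.3, 0.3, 5.6]
finger_gap: 0.0056
```

Run:
```python
from h import *
st();s=Cam("scene");s.save("s35",(270,180,500,370),3.3)
```

```text
t71.20 tcp [627.6 109.5 217.7] x [ 0.001  0.    -1.   ] y [0.993 0.114 0.001] yaw6.56 F [-3.3  0.3  5.6] gap5.6 q [ 0.05  0.44  0.2   1.33 -0.    1.5 ]
```

View pics/s35.png

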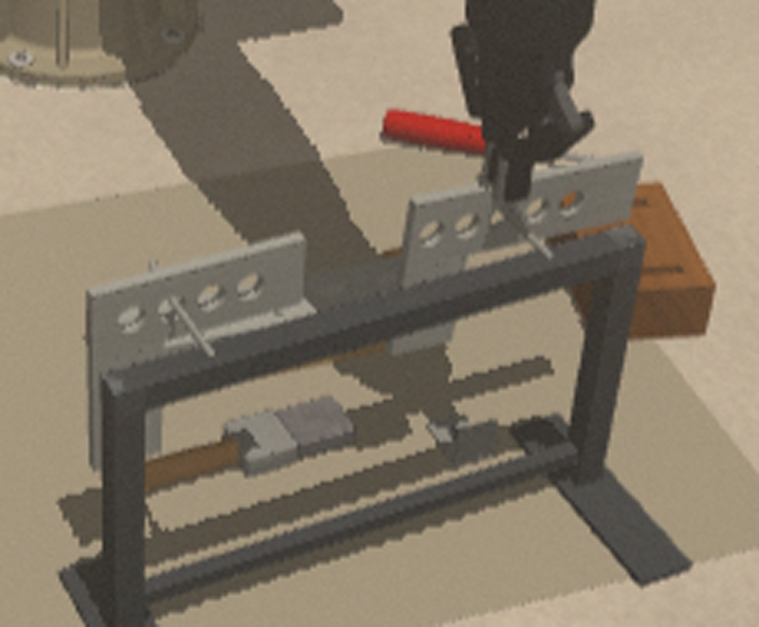

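send_rows:
  plan:
    - [0,0,0,0,0,0]
    - [0,0,0,0,0,0]
    - [0,0,0,0,0,0]
    - [0,0,0,0,0,0]
    - [0,0,0,0,0,0]
    - [-5,0,0,0,0,0]
    - [-15,0,0,0,0,0]
    - [-30,0,0,0,0,0]
    - [-50,0,0,0,0,0]
    - [-80,0,0,0,0,0]
  claw: 24

```text
clock: 72.5
tcp_pos: [0.6276, 0.1095, 0.2975]
orientation: [0.528, 0.471, 0.528, -0.471]
wrist_force: [0.1, -0.3, 0.1]
finger_gap: 0.0243
```

send_rows:
  plan:
    - [0,-30,0,0,0,0]
    - [0,-70,-40,0,0,0]
    - [0,-110,-80,0,0,0]
    - [0,-130,-130,0,0,0]
    - [0,-140,-190,0,0,0]
    - [0,-150,-240,0,0,0]
    - [0,-150,-270,0,0,0]
    - [0,-150,-270,0,0,0]
    - [0,-150,-270,0,0,0]
    - [0,-150,-270,0,0,0]

```text
clock: 73.75
tcp_pos: [0.4484, 0.3596, 0.2968]
orientation: [0.527, 0.471, 0.527, -0.471]
wrist_force: [-0.6, -0.6, -0.2]
finger_gap: 0.0239
```

Run:
```python
from h import *
st();s=Cam("scene");s.save("s36",(270,180,500,370),3.3);s.save("s36f");t=Cam("top");t.save("t36",(190,110,420,310),3.4)
```

```text
t73.75 tcp [448.4 359.6 296.8] x [ 0.  0. -1.] y [0.994 0.113 0.   ] yaw6.47 F [-0.6 -0.6 -0.2] gap23.9 q [ 0.54  0.31  0.19  1.46 -0.    1.99]
```

View pics/s36.png

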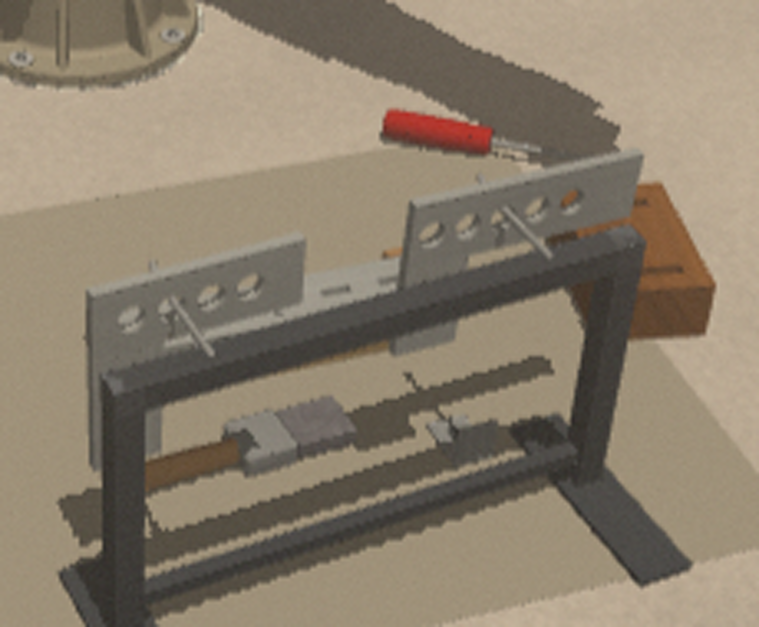

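View pics/t36.png

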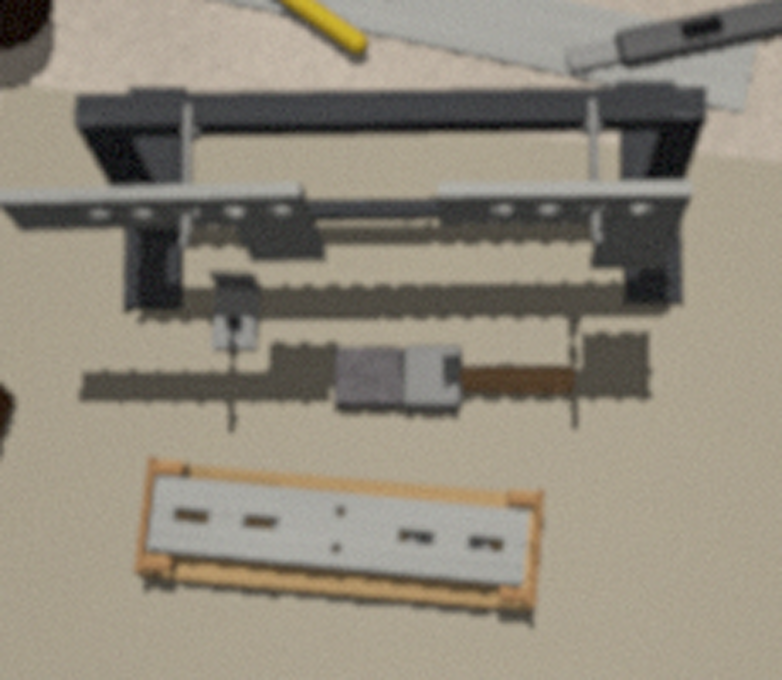

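View pics/s36f.png

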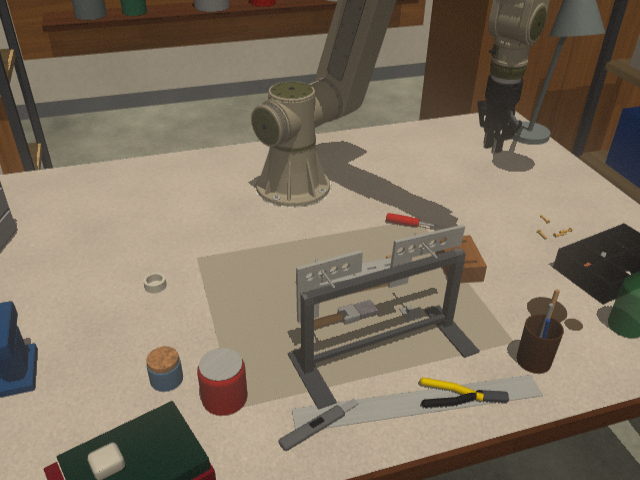

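Run:
```python
from h import *
t=Cam("top")
X=lambda u,v,z:t.onz([190+(u+.5)/3.4-.5,110+(v+.5)/3.4-.5],z)[0]
K=[X(*q,.036) for q in ((154,475),(530,504),(523,585),(148,550))]
print(np.round(np.array(K)*1000,1),np.linalg.norm(K[0]-K[1]),np.linalg.norm(K[0]-K[3]),np.linalg.norm(K[1]-K[2]),np.mean(K,0))
# plate top edges in scene: a (90,290)->(303,236), b (408,203)->(640,153); rail ends (103,385),(640,232)
s=Cam("scene"); L=lambda u,v:(270+u/3.3,180+v/3.3); T2=lambda u,v:(190+u/3.4,110+v/3.4)
for n,a,b in (("b arm end",(2,205),(640,155)),("b leg end",(302,192),(410,203)),("a arm end",(440,190),(303,237)),("a leg end",(690,188),(90,290))):
    P,e=tri(t,T2(*a),s,L(*b)); print(n,np.round(P*1000,1),round(e*1000,1))
```

```text
[[ 501.1  139.3   36. ]
 [ 508.2 -103.6   36. ]
 [ 455.8 -104.3   36. ]
 [ 452.4  136.2   36. ]] 0.2430118684405931 0.048755750816795874 0.05237465270967386 [0.47937275 0.01689667 0.036     ]
b arm end [614.4 211.5 218.2] 5.8
b leg end [634.8  42.4 229.9] 1.4
a arm end [645.1 -32.3 227.1] 2.5
a leg end [ 660.  -169.7  228.9] 1.2
```

Run:
```python
from h import *
t=Cam("top");s=Cam("scene"); t.save("t37",(170,150,290,190),6); s.save("s37",(380,215,480,275),7)
```

```text
(no output)
```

View pics/t37.png

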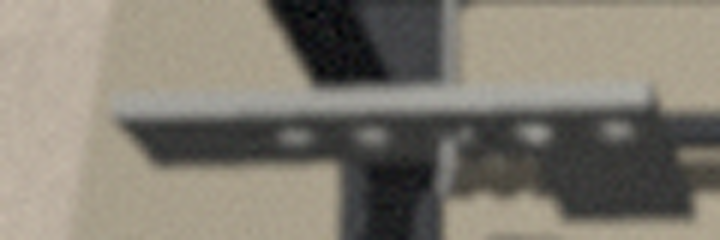

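View pics/s37.png

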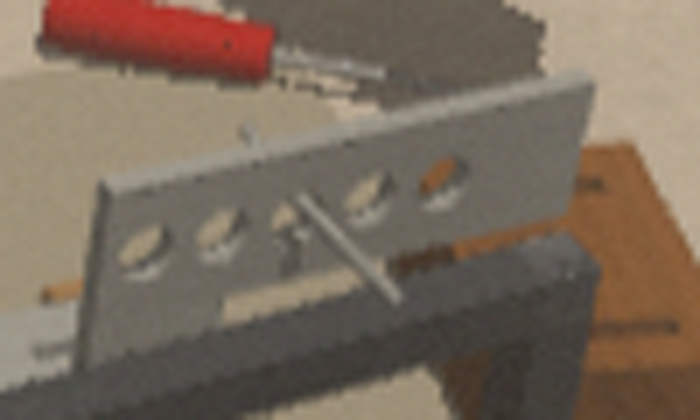

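Run:
```python
from h import *
t=Cam("top");s=Cam("scene")
T=lambda u,v:(170+u/6,150+v/6); S=lambda u,v:(380+u/7,215+v/7)
for a,b in (((112,105),(585,78)),((652,95),(108,190))):
    P,e=tri(t,T(*a),s,S(*b)); print(np.round(P*1000,1),round(e*1000,1))
st(); job.hand_in()
```

```text
[616.9 211.7 223. ] 0.1
[636.5  43.7 229.1] 2.8
t74.15 tcp [448.1 360.4 296.4] x [ 0.  0. -1.] y [0.994 0.114 0.   ] yaw6.53 F [-0.   0.3 -0.2] gap24.1 q [0.54 0.31 0.19 1.46 0.   1.99]
the job is handed in; nothing more can be done
```

The kit is made up and handed in at about 74 s on the robot's clock.

- **Bushes:** Four were on the bench (20, 26, 32 and 38 mm; no 44 mm), and each went into its own pocket. Pictures showed the 20, 26 and 32 mm ones down in their pockets. I have no unobstructed picture of the 38 mm bush. I judge it seated because it went in to full depth without resistance and the strap lies over it inside the lips.
- **Strap:** It was knocked several centimetres partway through. I measured it again, then laid it on only after all the bushes were in. The last views show it inside the lips at both ends. Measured at the ledge height, it came out 243 mm by 49 and 52 mm, against the stated 242 × 48 mm.
- **Plates:** plate_a hangs on the right hook by its second hole and plate_b on the left hook by its third, both the right holes for the arm to hang level. The ends of plate_a's arm are within about 2 mm of each other in height.
- **One check disagreed:** plate_b's arm measured about 6 mm lower at its far end over 170 mm, roughly 2°. The camera error there is about 3 mm, and its balance point is only about 0.5 mm from that hole.

The other bench items were left alone and looked undisturbed in the last views. No contact force went above about 16 N.

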